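# Check the storage box's lid, then store the prism and the cube

## Task

Lift the storage box's lid until it stands steeply but still leans over the box, short of upright, and let go of it for over a second to see that its hinge holds. While it stands open, take the mortar prism out of the mould by its ends, set it down flat on the open bench, let go and take it by its long sides to lay it between the guide rails of the left bay; then put the mortar cube in the right bay. Last, swing the lid gently shut and let go, without disturbing the other things on the bench.

Things in the scene. Friction and masses are not known exactly. Their poses are not given: they have to be found in the camera images.
- box: grey lidded storage box, fixed to the bench: 160 mm deep (its x, away from the robot) x 200 wide (y) x 55 tall without lid, walls and floor 5 mm. Origin: centre of underside. Nearest the robot are two open-topped bays side by side, each 72 mm (x) x 95 (y), with a 5 mm wall, 50 mm tall, between and behind them; behind is a tray with a scoop and tweezers fixed in it
- lid (a joint): lid angle, rad: 0 shut, grows as it opens, pi/2 upright, stop at 1.9; may start ajar. It hinges along the box's y at its far (+x) rim. Friction hinge: about 0.4 N m to overcome besides the weight of the lid (0.22 kg), so the lid stays where it is let go, and must be led all the way shut. Lid: flat plate 161 x 202 x 6 mm
- lid_hinge (a point): point on the hinge axis, at the middle of the box's far rim, 57.5 mm above the bench
- lid_tab (a point): grip point of the lid's black pull tab, 187 mm from the hinge axis (and 2 mm to the lid's upper side). Tab: bar 24 mm wide (box y), 12 thick, out 40 mm from the middle of the lid's front edge (27 mm edge to this point, 13 on to the tip); it points to the robot when shut, up when the lid stands. Pinched by its sides (along y) it pivots between the fingers as the lid swings
- prism_bay (a point): centre of the floor of the box's left (+y) bay, for the prism, 5 mm above the bench; axes as the box's. Two black guide rails, 6 mm tall, 4 thick, run along x on the floor, 38 mm apart inside, centred here: the prism lies between them along x, 6 mm to spare at each end; outside each rail are about 24 mm of room for a finger
- cube_bay (a point): centre of the floor of the box's right (-y) bay, for the cube, 5 mm above the bench; axes as the box's; plain flat floor
- mould: steel casting mould fixed to the bench, left or right of the box: base 46 mm (its x) x 104 (y) x 8, with three upright plates 10 mm thick, top at 32 mm, that form two channels along x, 37 mm wide, open at both ends; the +y one (26 mm from the middle) holds the prism, the other is empty. Origin: centre of underside
- prism: grey mortar prism, 60 mm long (its x) x 30 x 30 mm, about 0.12 kg. Origin: centre of its underside. It starts lying in the mould, 8 mm above the bench, sticking out about 7 mm at each end, so that only its ends can be taken hold of there; the bench on the robot's side of the mould is free
- cube: grey mortar test cube, 28 mm, about 0.05 kg, on the bench on the other side of the box from the mould. Origin: centre of its underside
- tape_roll: roll of masking tape, 66 mm across, 19 mm tall, lying flat; a bystander
- vial: capped glass vial, 25 mm across, 53 mm tall, standing; a bystander
- bung: red rubber bung, 31 mm across, 26 mm tall; a bystander
- marker: marker pen, 135 mm long, 14 mm thick, lying on the bench left of the box; a bystander
- beaker: small empty glass beaker, 46 mm across, 58 mm tall; a bystander
- petri: petri dish, 60 mm across, 15 mm tall; a bystander
There are look-alikes about, which are no part of the job. What is shaped like the mould but pink is not meant.

How it is judged:
On the way, in this order (a step that is already met when the one before it is completed fails the run):
1. the lid stands between 0.9 and 1.53 rad, untouched and still, for 1 s (value of joint lid between 0.9 and 1.53 rad and velocity of joint lid between -0.05 and 0.05 rad/s and contact force between each of the fingers, the arm and lid below 0.1 N), for 1 s.
2. the prism lies flat on the bench clear of the mould, let go, the lid still up (value of joint lid above 0.8 rad and height (world z) of prism below 0.004 m and angle between prism's own z axis and vertical below 0.1 rad and horizontal distance between prism and mould above 0.04 m and contact force between each of the fingers, the arm and prism below 0.1 N and linear speed of prism below 0.02 m/s), for 0.2 s.
3. the prism lies between the rails of the left bay, let go, the lid still up (value of joint lid above 0.8 rad and x of prism in the frame of prism_bay between -0.012 and 0.012 m and y of prism in the frame of prism_bay between -0.012 and 0.012 m and z of prism in the frame of prism_bay between -0.004 and 0.005 m and angle between the x axis of prism and the x axis of box, either way round below 0.2 rad and angle between prism's own z axis and vertical below 0.1 rad and contact force between each of the fingers, the arm and prism below 0.1 N and linear speed of prism below 0.02 m/s), for 0.2 s.
4. the cube lies in the right bay, let go, the lid still up (value of joint lid above 0.8 rad and x of cube in the frame of cube_bay between -0.04 and 0.04 m and y of cube in the frame of cube_bay between -0.05 and 0.05 m and z of cube in the frame of cube_bay between -0.004 and 0.032 m and contact force between each of the fingers, the arm and cube below 0.1 N and linear speed of cube below 0.02 m/s), for 0.2 s.
At the end, for the whole second after the job is handed in: The lid is shut (within 0.06 rad) and let go; the prism lies flat between the rails of the left bay (within 12 mm of its centre, lengthwise front to back within 0.2 rad) and the cube lies in the right bay, both at rest (value of joint lid below 0.06 rad and velocity of joint lid between -0.05 and 0.05 rad/s and contact force between each of the fingers, the arm and lid below 0.1 N and x of prism in the frame of prism_bay between -0.012 and 0.012 m and y of prism in the frame of prism_bay between -0.012 and 0.012 m and z of prism in the frame of prism_bay between -0.004 and 0.005 m and angle between the x axis of prism and the x axis of box, either way round below 0.2 rad and angle between prism's own z axis and vertical below 0.1 rad and contact force between each of the fingers, the arm and prism below 0.1 N and linear speed of each of prism, cube below 0.02 m/s and x of cube in the frame of cube_bay between -0.04 and 0.04 m and y of cube in the frame of cube_bay between -0.05 and 0.05 m and z of cube in the frame of cube_bay between -0.004 and 0.032 m and contact force between each of the fingers, the arm and cube below 0.1 N); the robot touches nothing.
It fails at once if the lid is slammed (faster than 2.5 rad/s towards shut) (velocity of joint lid below -2.5 rad/s).
It fails at once if a bystander is moved more than 40 mm (distance of any of tape_roll, vial, bung, marker, beaker, petri from where it was at the start of the episode above 0.04 m).
It also fails if it takes over 72 s, if anything falls off the work surface, if the arm or the gripper's body presses on something with over 40 N, if the wrist force passes 120 N, or if a joint passes its speed limit or range.

## Robot

A 6-joint arm with a two-finger parallel gripper is mounted at the origin on a cart in front of the work surface, level with it; the furniture and walls round the work are solid. World frame = base frame: x ahead of the robot, y to its left, z up, the work surface at z = 0. Lengths are in m, angles in rad, forces in N, time in s.
With the tool pointing down it reaches from about 0.35 to 0.875 m from the base axis. Payload 15.5 kg.
Tool frame: the origin (TCP) lies at the very end of the fingers, on their centre line; the grasp point (between the pads) lies env.hold_point_z behind it (env.hold_point_z is the distance from the TCP to the grasp point, in m); y points along the fingers, x is the direction in which the jaws open and shut, and the axes are right-handed (so a half turn about y gives the same grasp; the last joint's range is limited). The gripper opens to 85 mm and grips with 20 to 120 N. Pads are 22 mm wide; open, the fingers measure 114 mm over their backs; the gripper's body (76 mm by 85 mm) begins 54 mm behind the grasp point. The pads swing forward as they close: fully open they stand 13 mm farther back than shut.
Start: joints at [1.042, 0.494, 1.345, -0, 1.302, -0.096], TCP at [0.262, 0.567, 0.231] pointing down, gripper open.
Joint ranges: [-2.91, 2.91], [-0.82, 2.16], [0.22, 2.67], [-1.22, 4.37], [0.12, 2.79], [-3.08, 3.08]. Speed limits (rad/s): [1.89, 1.89, 2.57, 3.01, 3.01, 3.01].

## Interface

Orientations are given as a 3x3 rotation matrix whose columns are the frame's x, y, z axes.
In Python, from cell import env, snapshot, recognise gives the robot as it stands.
- The arm moves only by the tool apply_moves, never from a script. Its argument "deltas" is text: rows parted by semicolons, each of 7 numbers parted by spaces: the shift along the tool's x, y, z in mm, then the turn, a rotation vector about the tool's x, y, z in degrees, then the opening, from -1 (shut) to 1 (fully open), so that 0 is half open. In form: x y z rx ry rz gripper; .... A call has 1 to 5 rows; each row is the pose to reach, as a shift and turn from the pose commanded when the call began, along the tool's axes at that moment; what a row does not reach only later rows make up. A row lasts 1/12 s, in which the tool goes at most 41.7 mm and 7.16 degrees, less where a joint would pass 70% of its speed; a pose out of reach is approached as far as the arm can. A call with a gripper value outside its range is refused whole. The fingers move at their own pace and stop on an object; "force" is the grip in N (left out, the last holds). Time passes only in rows, so rows that repeat a pose let the fingers close. It gives the time, the measured TCP pose, the force and the opening at its end, in the units of the state.
- env.get_obs(): the state, without advancing time (a new reading comes with each control period).
- snapshot(name): name is "scene" or "top"; returns a dict with "img" (420x560x3 uint8, blue, green, red), "intrinsics" (3x3 intrinsics, pixels), "R" (3x3) and "t" (3): a world point X has camera coordinates R X + t. Camera axes: x right, y down, z forward; pixel columns grow to the right and rows downward; lengths in m; the calibration is good to about 2 mm. A picture is of the moment at which its call begins. There is no depth.
- env.sign_off(): hands the job in, once; it reports no verdict.
Trained networks look in the newest picture that a camera, given by its name, has taken for a name from the list of things; names that differ only in an ending like _2 or _b are one class to them, and where a whole thing is asked for, a point or a joint stands for the part that bears it (a point fixed in the world has none). Each returns a list of dicts, best first, with "conf" (0 to 1); they miss things now and then, are a little off and sometimes report something else, mostly with a low value. They report only what shows in the picture. A call takes as long as a camera call. They do not tell look-alikes from the thing itself.
- recognise(thing, camera): "position" ([row, column] as shares, 0 to 1, of the picture: columns of its width, rows of its height, amid what is visible of it).
The state is a dict: "time_s": time; "joint_positions": joint angles; "qvel": joint speeds; "effort": joint torques, N m; "eef_pos": TCP position; "tcp_rot": TCP orientation; "wrist_force": force on the tool from outside, world axes, zero at the start; "torque": the same for the moment, N m; "width": finger opening in m.
Only numpy, scipy, OpenCV 4.12 (cv2) and the standard library are available. Lean on these libraries where they do the work, as an engineer would, in place of code of your own. Each camera call takes 0.05 s, during which the arm holds its last target.

## Working session

There is one attempt and no reset: what is moved stays moved. The work goes in short steps, Python scripts to look and compute and a tool call to move; the robot and the scene stay as the last step left them, time stands still between calls to the robot, and variables do not carry over. Pictures are saved under pics/ and viewed, and the job is handed in when it is done.

Besides the shell and the picture viewer there is one more tool, called after ">>>" as name(argument=value, ...), one argument or row to a line, values as JSON. apply_moves: Moves the arm, as the interface text tells. Its arguments: {"type":"object","properties":{"deltas":{"type":"string"},"force":{"type":"number"}},"required":["deltas"]}

```bash
mkdir -p pics; ls; python3 - <<'E'
from cell import env, snapshot, recognise
import cv2
for n in ("scene","top"):
    s=snapshot(n); cv2.imwrite(f"pics/{n}0.png",s["img"]); print(n,s["intrinsics"].tolist(),s["R"].round(4).tolist(),s["t"].round(4).tolist())
    for th in ["box","lid","lid_tab","mould","prism","cube","tape_roll","vial","bung","marker","beaker","petri"]:
        print(th,[(round(r["position"][0]*420),round(r["position"][1]*560),round(r["conf"],2)) for r in recognise(th,n)])
o=env.get_obs(); print(o, env.hold_point_z)
E
```

```text
pics
scene [[437.85824932010047, 0.0, 276.02649878868664], [0.0, 437.85824932010047, 207.8009279745856], [0.0, 0.0, 1.0]] [[-0.8772, -0.48, 0.0067], [-0.2606, 0.4645, -0.8464], [0.4032, -0.7442, -0.5325]] [0.4139, 0.2481, 1.0639]
box [(240, 264, 0.78), (232, 264, 0.47)]
lid [(232, 266, 0.69)]
lid_tab [(237, 268, 0.68)]
mould [(206, 303, 0.84), (170, 366, 0.74)]
prism [(208, 301, 0.65)]
cube []
tape_roll [(309, 123, 0.87), (185, 333, 0.25)]
vial [(278, 156, 0.51), (233, 266, 0.35)]
bung []
marker [(231, 266, 0.47)]
beaker [(185, 335, 0.61)]
petri [(277, 155, 0.66)]
top [[521.481131535297, 0.0, 279.4428408538773], [0.0, 521.481131535297, 210.87831835472386], [0.0, 0.0, 1.0]] [[-0.0121, -0.9996, -0.0254], [-0.9915, 0.0153, -0.1289], [0.1292, 0.0236, -0.9913]] [-0.0658, 0.5632, 1.5242]
box [(205, 248, 0.9)]
lid [(206, 246, 0.91)]
lid_tab [(207, 252, 0.68)]
mould [(258, 450, 0.95), (232, 332, 0.64), (176, 129, 0.19)]
prism [(229, 318, 0.51), (240, 394, 0.34), (255, 190, 0.16)]
cube []
tape_roll [(179, 124, 0.63)]
vial [(210, 376, 0.57), (208, 247, 0.32)]
bung []
marker [(253, 184, 0.76)]

[... 182 characters left out ...]
     1.30249329e+00, -9.55231466e-02]), 'qvel': array([-3.92442084e-04,  4.55941227e-04,  9.19300632e-05, -1.72553217e-03,
        1.35797506e-04,  5.75305381e-04]), 'effort': array([-6.16277193e-04, -8.82067895e+01, -3.84266925e+01, -1.72139994e-04,
        1.08063512e-03, -1.28070760e-04]), 'eef_pos': array([0.26213498, 0.56735707, 0.23127184]), 'tcp_rot': array([[ 4.19387308e-01,  1.56581791e-05, -9.07807406e-01],
       [ 9.07807405e-01, -3.44019952e-05,  4.19387307e-01],
       [-2.46635445e-05, -9.99999999e-01, -2.86423711e-05]]), 'wrist_force': array([-0.19459851,  0.12997524, -0.14518785]), 'torque': array([ 0.02056289,  0.01245086, -0.05826782]), 'width': 0.08545529352160405} 0.0187
```

View pics.

```bash
python3 - <<'E'
import cv2
a=cv2.imread("pics/top0.png")
cv2.imwrite("pics/top0b.png",cv2.resize(a[120:300,60:500],None,fx=1.8,fy=1.8,interpolation=cv2.INTER_CUBIC))
E
```

```text
(no output)
```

View pics/top0.png

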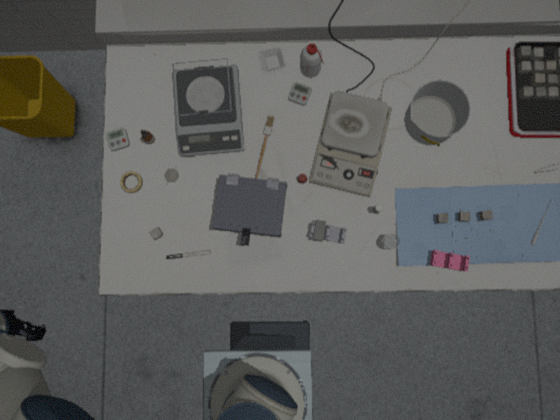

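View pics/top0b.png

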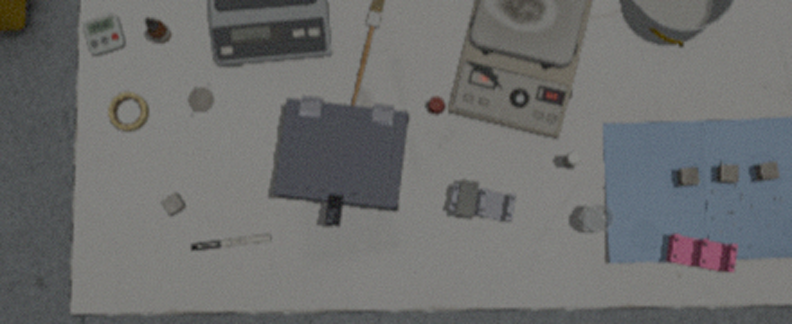

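View pics/scene0.png

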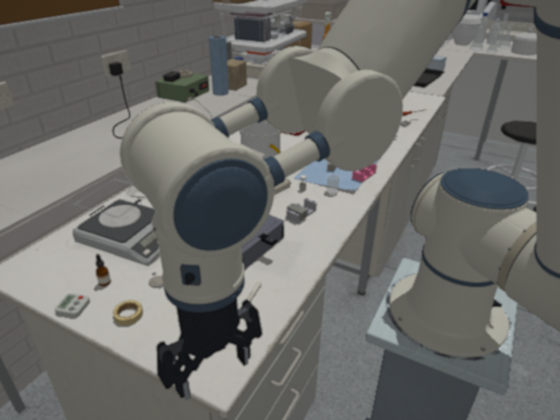

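```bash
cat > h.py <<'E'
import numpy as np, cv2
from scipy.spatial.transform import Rotation as Rn
K={"scene":np.array([[437.85824932010047,0,276.02649878868664],[0,437.85824932010047,207.8009279745856],[0,0,1]]),
"top":np.array([[521.481131535297,0,279.4428408538773],[0,521.481131535297,210.87831835472386],[0,0,1]])}
def proj(s,X):
    c=np.atleast_2d(X)@s["R"].T+s["t"]; p=c@s["intrinsics"].T; return p[:,:2]/p[:,2:]
def back(s,uv,z):
    uv=np.atleast_2d(uv).astype(float); d=np.c_[uv,np.ones(len(uv))]@np.linalg.inv(s["intrinsics"]).T@s["R"]
    C=-s["R"].T@s["t"]; return C+d*((z-C[2])/d[:,2])[:,None]
E
python3 - <<'E'
from cell import snapshot
from h import *
import cv2
for n in("scene","top"):
    s=snapshot(n); print(n,-s["R"].T@s["t"])
    np.savez(f"cal_{n}.npz",R=s["R"],t=s["t"],intrinsics=s["intrinsics"],img=s["img"])
a=s["img"]
def crop(r0,r1,c0,c1,f,name): cv2.imwrite(name,cv2.resize(a[r0:r1,c0:c1],None,fx=f,fy=f,interpolation=cv2.INTER_LINEAR))
crop(165,255,195,305,7,"pics/c_lid.png"); crop(210,255,295,355,12,"pics/c_mould.png"); crop(215,265,140,215,10,"pics/c_cube.png")
for nm,u,v,z in [("tab",244,236,.06),("lid",248,206,.06),("prism",318,230,.038),("mould",328,233,.03),("cube",156,233,.028),("marker",189,254,.007),("tape",132,182,.01),("petri?",172,175,.01),("redbung",302,178,.013),("vial",376,210,.03),("beaker",389,241,.03)]:
    print(nm,back(s,[u,v],z).round(3))
E
```

```text
scene [-0.00117347  0.87525563  0.77382643]
top [ 0.3606546  -0.11034337  1.58195238]
tab [[0.486 0.031 0.06 ]]
lid [[0.575 0.019 0.06 ]]
prism [[ 0.503 -0.187  0.038]]
mould [[ 0.494 -0.217  0.03 ]]
cube [[0.502 0.299 0.028]]
marker [[0.439 0.203 0.007]]
tape [[0.662 0.381 0.01 ]]
petri? [[0.682 0.257 0.01 ]]
redbung [[ 0.665 -0.143  0.013]]
vial [[ 0.561 -0.362  0.03 ]]
beaker [[ 0.468 -0.397  0.03 ]]
```

View pics/c_lid.png

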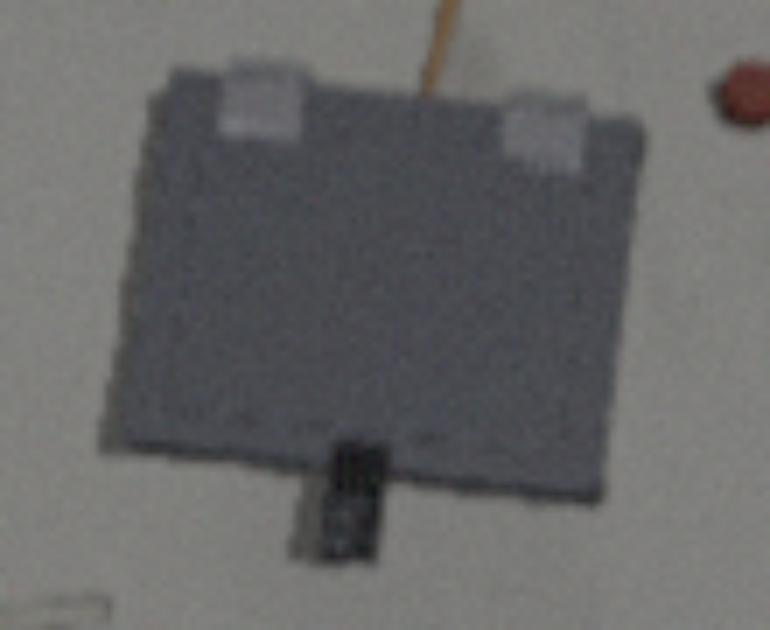

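View pics/c_mould.png

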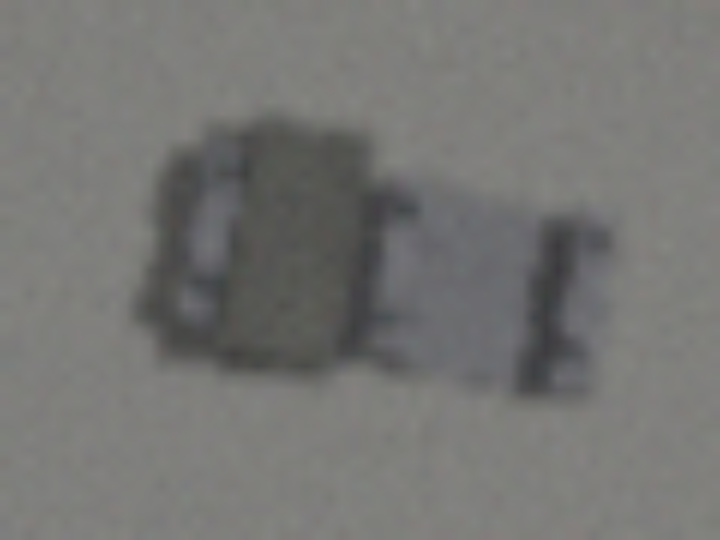

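View pics/c_cube.png

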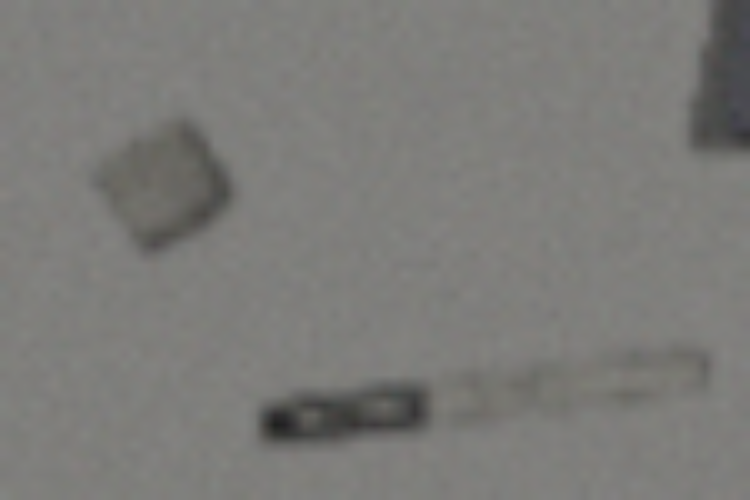

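```bash
cat >> h.py <<'E'
from scipy.optimize import minimize
from scipy.ndimage import map_coordinates
def samp(img,uv): return np.stack([map_coordinates(img[...,c],[uv[:,1],uv[:,0]],order=1,mode='nearest') for c in range(3)],1)
def edge_score(s,img,polys,d=1.3,w=(1,1,1)):
    """polys: list of (3D segment a,b, centroid3D)"""
    t=np.linspace(.06,.94,25)[:,None]; tot=0
    for a,b,c in polys:
        pa,pb,pc=proj(s,np.array([a,b,c])); p=pa+(pb-pa)*t; n=np.array([-(pb-pa)[1],(pb-pa)[0]]); n/=np.linalg.norm(n)
        if n@(pc-pa)>0:n=-n
        L=np.linalg.norm(pb-pa)
        # signed: inside minus outside must be consistent -> abs of mean
        df=(samp(img,p+n*d)-samp(img,p-n*d)).mean(0); tot+=L*np.abs(df*np.array(w)).sum()
    return tot
def rz(a): return np.array([[np.cos(a),-np.sin(a),0],[np.sin(a),np.cos(a),0],[0,0,1]])
def lid_pts(x,y,yaw,th):
    # box origin x,y ; returns lid top corners, tab corners (upper face)
    H=np.array([.08,0,.0575])
    def P(r,yy,h): # r along lid from hinge toward tab, h to upper side
        return np.array([x,y,0])+rz(yaw)@(H+np.array([-r*np.cos(th)+h*np.sin(th)*1, yy, r*np.sin(th)+h*np.cos(th)]))
    top=[P(r,yy,.0045) for r,yy in((0,.101),(.1605,.101),(.1605,-.101),(0,-.101))]
    tab=[P(r,yy,.008) for r,yy in((.160,.012),(.200,.012),(.200,-.012),(.160,-.012))]
    return top,tab,P
def segs(q,closed=True,skip=()):
    q=np.array(q); c=q.mean(0); return [(q[i],q[(i+1)%len(q)],c) for i in range(len(q)) if i not in skip]
def rect(x,y,yaw,lx,ly,z): return [np.array([x,y,z])+rz(yaw)@np.array([a*lx/2,b*ly/2,0]) for a,b in((1,1),(-1,1),(-1,-1),(1,-1))]
def draw(img,s,polys,f,off):
    im=cv2.resize(img.astype(np.uint8),None,fx=f,fy=f,interpolation=cv2.INTER_LINEAR)
    for q in polys:
        p=((proj(s,np.array(q))+.5-off)*f).round().astype(int)
        cv2.polylines(im,[p.reshape(-1,1,2)],True,(0,0,255),1)
    return im
def load(n):
    d=np.load(f"cal_{n}.npz"); return {k:d[k] for k in d}
E
python3 - <<'E'
from cell import snapshot
from h import *
L=[snapshot("top")["img"] for _ in range(5)]
A=np.mean(L,0); np.save("top_avg0.npy",A)
s=load("top"); 
def f(p):
    top,tab,_=lid_pts(*p); return -(edge_score(s,A,segs(top,skip=(3,)))+edge_score(s,A,segs(tab,skip=(3,))))
for th0 in(0.0,.1,.2):
    r=min((minimize(f,[.575+dx,.019,yw,th0],method="Nelder-Mead",options=dict(initial_simplex=np.array([.575+dx,.019,yw,th0])+np.vstack([np.zeros(4),np.diag([.008,.008,.05,.08])]))) for dx in(-.01,0,.01) for yw in(-.1,-.15)),key=lambda r:r.fun)
    print(th0,r.x.round(4),r.fun)
p=r.x
top,tab,P=lid_pts(*p)
cv2.imwrite("pics/f_lid.png",draw(A[165:255,195:305],s,[top,tab],7,np.array([195,165])))
# prism top face
def g(q): return -edge_score(s,A,segs(rect(q[0],q[1],q[2],.06,.03,.038)),w=(2,1,1))
r=min((minimize(g,[.503+dx,-.187+dy,yw],method="Nelder-Mead",options=dict(initial_simplex=np.array([.503+dx,-.187+dy,yw])+np.vstack([np.zeros(3),np.diag([.006,.006,.05])]))) for dx in(-.005,.003) for dy in(-.003,.003) for yw in(-.1,-.2)),key=lambda r:r.fun)
print("prism",r.x.round(4),r.fun); pr=r.x
def c(q): return -edge_score(s,A,segs(rect(q[0],q[1],q[2],.028,.028,.028)))
r=min((minimize(c,[.502+dx,.299+dy,yw],method="Nelder-Mead",options=dict(initial_simplex=np.array([.502+dx,.299+dy,yw])+np.vstack([np.zeros(3),np.diag([.006,.006,.1])]))) for dx in(-.005,.003) for dy in(-.003,.003) for yw in(.4,.6)),key=lambda r:r.fun)
print("cube",r.x.round(4),r.fun); cu=r.x
cv2.imwrite("pics/f_pr.png",np.vstack([draw(A[210:255,295:355],s,[rect(*pr,.06,.03,.038)],9,np.array([295,210])),draw(A[215:260,140:200],s,[rect(*cu,.028,.028,.028)],9,np.array([140,215]))])[:, :])
E
```

```text
0.0 [ 0.5602  0.0154 -0.1145  0.326 ] -24761.384644385726
0.1 [ 0.5602  0.0154 -0.1145  0.326 ] -24761.38637843323
0.2 [ 0.5602  0.0154 -0.1145  0.326 ] -24761.387036467982
prism [ 0.5029 -0.1706 -0.0865] -5997.336075878579
cube [0.502  0.2942 0.5783] -2720.915847175567
```

View pics/f_lid.png

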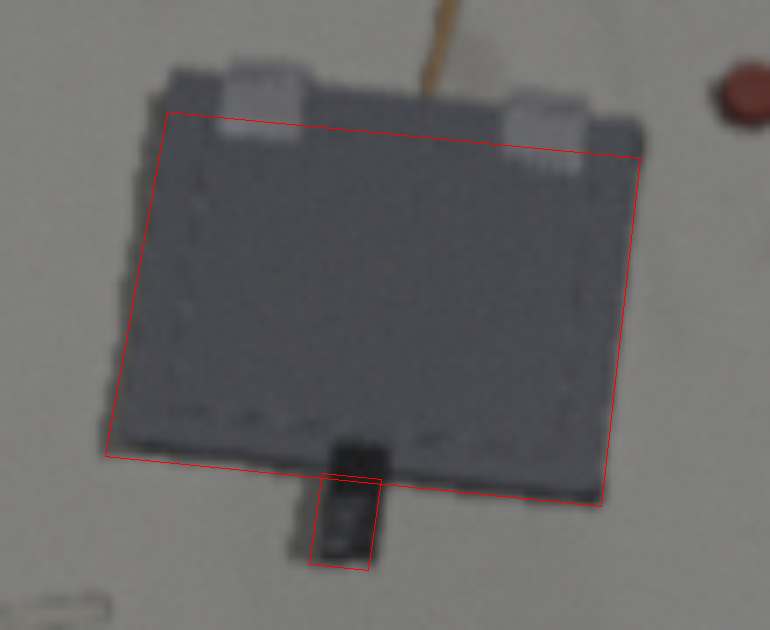

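View pics/f_pr.png

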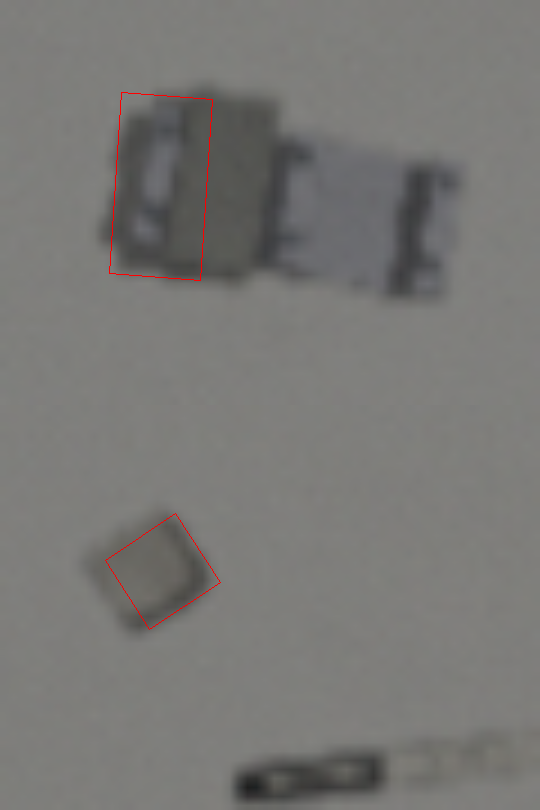

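```bash
python3 - <<'E'
from h import *
from scipy.optimize import least_squares
s=load("top"); A=np.load("top_avg0.npy")
z=np.array([[172,72],[122,440],[603,486],[643,122],[322,558],[375,562]])
uv=(z+.5)/7-.5+np.array([195,165])
def res(p):
    top,tab,P=lid_pts(*p); top[0]=P(-.001,.101,.0045);top[3]=P(-.001,-.101,.0045)
    return (proj(s,np.array(top+[tab[1],tab[2]]))-uv).ravel()
r=least_squares(res,[.575,.019,-.1,.05]); print(r.x.round(4),r.fun.round(2))
print("th=0",least_squares(lambda q:res([*q,0]),[.575,.019,-.1]).x.round(4), abs(least_squares(lambda q:res([*q,0]),[.575,.019,-.1]).fun).round(2))
p0=r.x
def f(p):
    top,tab,_=lid_pts(*p); return -(edge_score(s,A,segs(top),d=.8)+.5*edge_score(s,A,segs(tab,skip=(3,)),d=.8))
r=minimize(f,p0,method="Nelder-Mead",options=dict(initial_simplex=p0+np.vstack([np.zeros(4),np.diag([.002,.002,.01,.02])])));print(r.x.round(4))
top,tab,P=lid_pts(*p0)
cv2.imwrite("pics/f_lid2.png",draw(A[165:255,195:305],s,[top,tab],7,np.array([195,165])))
# prism, manual corners in 12x crop
z=np.array([[255,118],[375,133],[347,372],[222,365]]) # TL,TR,BR,BL
uv=(z+.5)/12-.5+np.array([295,210])
for z0 in(.038,):
    def rp(q): R=rect(*q,.06,.03,z0); return (proj(s,np.array([R[0],R[3],R[2],R[1]]))-uv).ravel()
    r=least_squares(rp,[.503,-.187,-.1]); print("prism",r.x.round(4),r.fun.round(2))
pr=r.x
def g(q): return -edge_score(s,A,segs(rect(q[0],q[1],q[2],.06,.03,.038)),d=.8,w=(2,1,1))
r=minimize(g,pr,method="Nelder-Mead",options=dict(initial_simplex=pr+np.vstack([np.zeros(3),np.diag([.002,.002,.03])])));print(r.x.round(4))
# mould outline: top outer corners: right end TR(612,215)? 
z=np.array([[180,120],[183,118]])
print("prism corners",back(s,uv,.038).round(4)[:,:2])
# cube 10x crop
z=np.array([[182,122],[215,180],[150,238],[98,178]]); uv=(z+.5)/10-.5+np.array([140,215])
b=back(s,uv,.028); print("cube",b.round(4)[:,:2],b.mean(0).round(4))
def rc(q): R=np.array(rect(*q,.028,.028,.028)); return (proj(s,R)-uv[[3,2,1,0]]).ravel()
for y0 in(.6,-.9):
    r=least_squares(rc,[*b.mean(0)[:2],y0]); print(r.x.round(4),r.cost)
cu=r.x
cv2.imwrite("pics/f_pr2.png",np.vstack([draw(A[210:255,295:355],s,[rect(*pr,.06,.03,.038)],9,np.array([295,210])),draw(A[215:260,140:200],s,[rect(*cu,.028,.028,.028)],9,np.array([140,215]))])[:600])
E
```

```text
[ 0.5768  0.0133 -0.1157  0.1236] [-0.06  0.09 -0.39  0.22  0.18  0.68  0.19 -0.47 -0.32 -0.41  0.41 -0.13]
th=0 [ 0.5796  0.0142 -0.122 ] [0.19 0.84 0.13 0.31 0.25 1.12 0.   0.98 0.15 0.01 0.45 0.33]
[ 0.58    0.0132 -0.1325  0.0476]
prism [ 0.5026 -0.1918 -0.1378] [-0.12  0.14 -0.08  0.12 -0.07  0.21  0.27 -0.46]
[ 0.5016 -0.1881 -0.1774]
prism corners [[ 0.5348 -0.1815]
 [ 0.5306 -0.2111]
 [ 0.4715 -0.2028]
 [ 0.4736 -0.172 ]]
cube [[0.5207 0.2938]
 [0.503  0.2835]
 [0.4858 0.3029]
 [0.5042 0.319 ]] [0.5034 0.2998 0.028 ]
[0.5035 0.2998 0.6433] 2.1810252585867813
[0.5035 0.2998 0.6433] 2.1810252586538663
```

View pics/f_lid2.png

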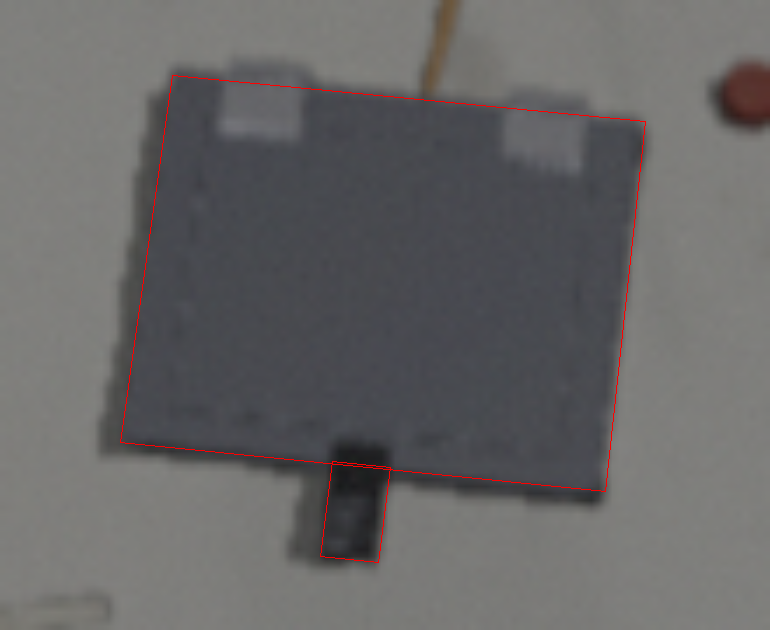

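View pics/f_pr2.png

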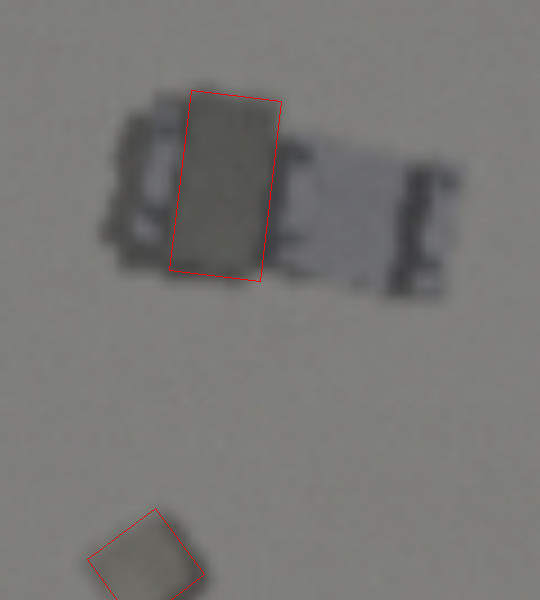

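```bash
cat > mv.py <<'E'
import sys
from cell import env
from h import *
def delta(pos,xang):
    o=env.get_obs(); R=o["tcp_rot"]; 
    X=np.array([np.cos(xang),np.sin(xang),0]); Y=np.array([0,0,-1.]); T=np.c_[X,Y,np.cross(X,Y)]
    d=R.T@(np.array(pos)-o["eef_pos"])*1e3; rv=np.degrees(Rn.from_matrix(R.T@T).as_rotvec())
    return d.round(1),rv.round(1)
if __name__=="__main__":
    a=[float(v) for v in sys.argv[1:]]
    print(*delta(a[:3],a[3])); o=env.get_obs(); print(o["time_s"],o["joint_positions"].round(3))
E
python3 mv.py .470 .026 .20 1.451
```

```text
[-404.3   31.3 -415.8] [  0.  -17.9  -0. ]
1.65 [ 1.043  0.494  1.346 -0.     1.302 -0.096]
```

>>> apply_moves(
  deltas="-404 31 -416 0 -17.9 0 1;-404 31 -416 0 -17.9 0 1;-404 31 -416 0 -17.9 0 1;-404 31 -416 0 -17.9 0 1;-404 31 -416 0 -17.9 0 1",
  force=30,
)

```text
time_s: 2.07
eef_pos: [0.3361, 0.3743, 0.2203]
tcp_rot: [[0.119, 0.0, -0.993], [0.993, 0.0, 0.119], [0.0, -1.0, -0.0]]
wrist_force: [2.2, 0.6, 0.3]
width: 0.0855
```

```bash
python3 mv.py .470 .026 .20 1.451
```

```text
[-329.9   20.3 -174.4] [0. 0. 0.]
2.0667 [ 0.72   0.335  1.656 -0.     1.15  -0.731]
```

>>> apply_moves(
  deltas="-330 20 -174 0 0 0 1;-330 20 -174 0 0 0 1;-330 20 -174 0 0 0 1;-330 20 -174 0 0 0 1;-330 20 -174 0 0 0 1",
)

```text
time_s: 2.48
eef_pos: [0.4104, 0.1797, 0.2093]
tcp_rot: [[0.12, 0.001, -0.993], [0.993, 0.0, 0.12], [0.0, -1.0, -0.001]]
wrist_force: [1.6, 0.9, -0.7]
width: 0.0855
```

>>> apply_moves(
  deltas="-130 8 -69 0 0 0 1;-130 8 -69 0 0 0 1;-130 8 -69 0 0 0 1;-130 8 -69 0 0 0 1;-130 8 -69 0 0 0 1",
)

```text
time_s: 2.9
eef_pos: [0.4648, 0.0405, 0.2011]
tcp_rot: [[0.124, 0.001, -0.992], [0.992, -0.001, 0.124], [-0.001, -1.0, -0.001]]
wrist_force: [-1.5, 0.2, 0.4]
width: 0.0855
```

```bash
python3 mv.py .470 .026 .20 1.451; python3 - <<'E'
from cell import snapshot
from h import *
A=np.mean([snapshot("scene")["img"] for _ in range(2)],0); np.save("sc1.npy",A)
cv2.imwrite("pics/sc1.png",A)
s=load("scene")
for th in (0.05,.12):
    top,tab,P=lid_pts(.578,.0135,-.12,th); print(proj(s,np.array(top+tab)).round(0).tolist())
E
```

```text
[-13.7   1.1  -7. ] [ 0.1 -0.2 -0. ]
2.9 [-4.100e-02  3.100e-01  1.763e+00 -1.000e-03  1.067e+00 -1.487e+00]
[[196.0, 233.0], [240.0, 251.0], [284.0, 217.0], [242.0, 202.0], [261.0, 234.0], [273.0, 238.0], [278.0, 234.0], [266.0, 230.0]]
[[196.0, 233.0], [240.0, 248.0], [284.0, 213.0], [242.0, 202.0], [260.0, 230.0], [272.0, 234.0], [277.0, 230.0], [266.0, 226.0]][ WARN:0@1.910] global loadsave.cpp:1063 imwrite_ Unsupported depth image for selected encoder is fallbacked to CV_8U.
```

View pics/sc1.png

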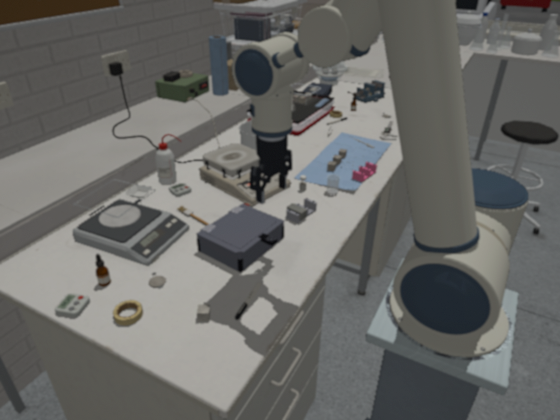

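```bash
python3 - <<'E'
from h import *
A=np.load("sc1.npy").astype(np.uint8); s=load("scene")
off=np.array([185,185]); P=[]
for th in(0.0,.12):
    top,tab,_=lid_pts(.578,.0135,-.12,th); P+=[top,tab]
c=A[185:280,185:330]
cv2.imwrite("pics/sc1a.png",cv2.resize(c,None,fx=5.5,fy=5.5,interpolation=cv2.INTER_CUBIC))
cv2.imwrite("pics/sc1b.png",draw(c,s,P,5.5,off))
E
```

```text
(no output)
```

View pics/sc1a.png

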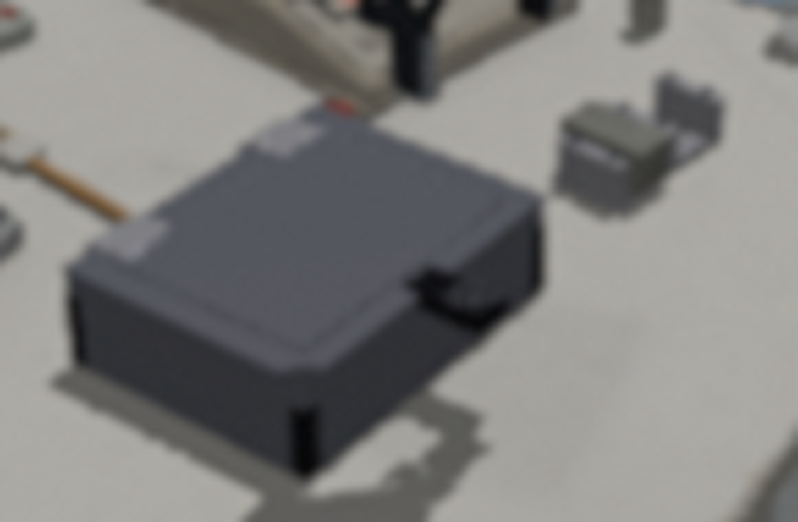

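View pics/sc1b.png

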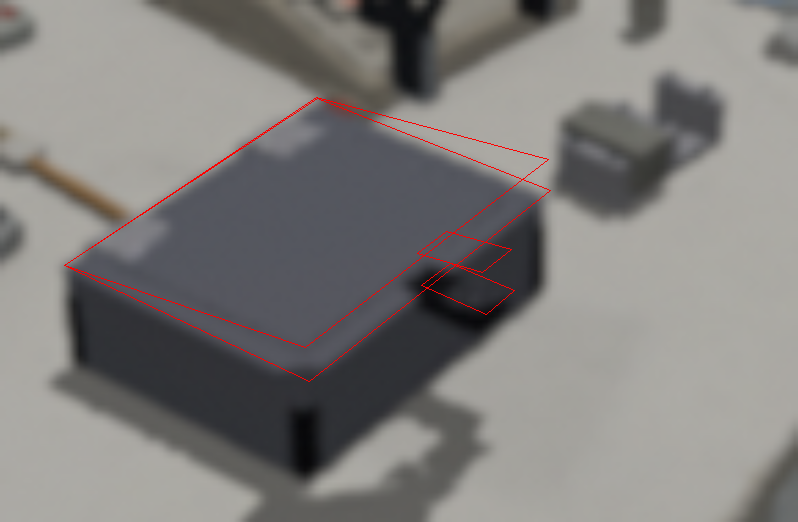

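```bash
python3 mv.py .473 .027 .041 1.449
```

```text
[-15.2 160.1 -11.8] [-0. -0.  0.]
3.0 [-0.035  0.309  1.765  0.     1.068 -1.483]
```

>>> apply_moves(
  deltas="-15 35 -12 0 0 0 1;-15 75 -12 0 0 0 1;-15 115 -12 0 0 0 1;-15 145 -12 0 0 0 1;-15 160 -12 0 0 0 1",
)

```text
time_s: 3.42
eef_pos: [0.4712, 0.0292, 0.0382]
tcp_rot: [[0.119, -0.004, -0.993], [0.993, 0.0, 0.119], [-0.0, -1.0, 0.004]]
wrist_force: [-0.8, -0.2, 0.3]
width: 0.0853
```

>>> apply_moves(
  deltas="0 0 0 0 0 0 1;0 0 0 0 0 0 -0.6;0 0 0 0 0 0 -0.8;0 0 0 0 0 0 -0.8;0 0 0 0 0 0 -0.8",
)

```text
time_s: 3.83
eef_pos: [0.4739, 0.0281, 0.0424]
tcp_rot: [[0.12, 0.002, -0.993], [0.993, -0.0, 0.12], [0.0, -1.0, -0.002]]
wrist_force: [-0.7, 0.2, -0.7]
width: 0.0388
```

```bash
python3 mv.py .473 .027 .041 1.449;python3 - <<'E'
from cell import snapshot
from h import *
A=snapshot("scene")["img"]; B=snapshot("top")["img"]
cv2.imwrite("pics/t2.png",np.hstack([cv2.resize(A[185:285,185:330],(580,400)),cv2.resize(B[200:260,220:280],(400,400))])[:, :800])
E
```

```text
[-1.2  1.4  0.7] [0.1 0.1 0. ]
3.8333 [-0.067  0.585  1.902 -0.     0.653 -1.517]
```

View pics/t2.png

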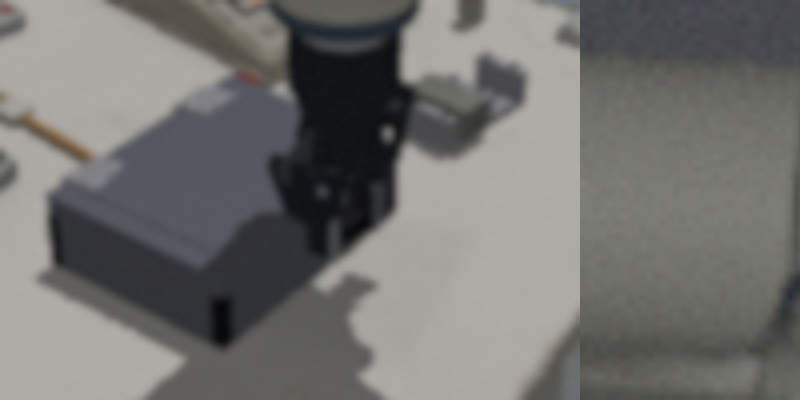

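>>> apply_moves(
  deltas="0 0 0 0 0 0 -0.9;0 0 0 0 0 0 -0.9;0 0 0 0 0 0 -0.9;0 0 0 0 0 0 -0.9",
  force=30,
)

```text
time_s: 4.27
eef_pos: [0.4737, 0.0283, 0.0421]
tcp_rot: [[0.121, 0.002, -0.993], [0.993, 0.0, 0.121], [0.001, -1.0, -0.002]]
wrist_force: [-1.0, 6.0, 12.1]
width: 0.0234
```

```bash
python3 - <<'E'
from cell import env
from h import *
o=env.get_obs(); print(o["time_s"],o["eef_pos"],o["width"],o["wrist_force"])
# plan arc, from TCP now; hinge dist: r=.187
import sys
R=o["tcp_rot"]; u=np.array([np.cos(-.122),np.sin(-.122),0])
r,h=.187,.002
def hp(th): return u*(-r*np.cos(th)+h*np.sin(th))+np.array([0,0,r*np.sin(th)+h*np.cos(th)])
for th in np.arange(0,1.45,.07):
    d=hp(th)-hp(0); print(round(th,2),(R.T@d*1e3).round(0))
E
```

```text
4.2667 [0.47367153 0.02828823 0.04207354] 0.02336077814010779 [-1.03558887  5.99271478 12.10021117]
0.0 [0. 0. 0.]
0.07 [  0. -13.  -1.]
0.14 [  0. -26.  -2.]
0.21 [  0. -39.  -5.]
0.28 [  0. -52.  -8.]
0.35 [  0. -64. -12.]
0.42 [  0. -76. -17.]
0.49 [  0. -88. -23.]
0.56 [  0. -99. -30.]
0.63 [   0. -110.  -37.]
0.7 [   0. -120.  -45.]
0.77 [   0. -130.  -54.]
0.84 [   0. -138.  -64.]
0.91 [   0. -147.  -74.]
0.98 [   0. -154.  -85.]
1.05 [   0. -161.  -96.]
1.12 [  -0. -167. -108.]
1.19 [  -0. -172. -120.]
1.26 [  -0. -176. -132.]
1.33 [  -0. -180. -145.]
1.4 [  -0. -182. -157.]
```

>>> apply_moves(
  deltas="0 -13 -1 0 0 0 -0.9;0 -26 -2 0 0 0 -0.9;0 -39 -5 0 0 0 -0.9;0 -52 -8 0 0 0 -0.9;0 -64 -12 0 0 0 -0.9",
)

```text
time_s: 4.68
eef_pos: [0.4853, 0.0268, 0.1062]
tcp_rot: [[0.121, 0.001, -0.993], [0.993, 0.001, 0.121], [0.001, -1.0, -0.001]]
wrist_force: [4.4, 4.4, -6.8]
width: 0.0235
```

>>> apply_moves(
  deltas="0 -12 -5 0 0 0 -0.9;0 -24 -11 0 0 0 -0.9;0 -35 -18 0 0 0 -0.9;0 -46 -25 0 0 0 -0.9;0 -56 -33 0 0 0 -0.9",
)

```text
time_s: 5.1
eef_pos: [0.5175, 0.0226, 0.162]
tcp_rot: [[0.12, -0.0, -0.993], [0.993, 0.0, 0.12], [0.0, -1.0, 0.0]]
wrist_force: [2.0, 0.3, -7.5]
width: 0.0233
```

>>> apply_moves(
  deltas="0 -10 -9 0 0 0 -0.9;0 -18 -19 0 0 0 -0.9;0 -27 -29 0 0 0 -0.9;0 -34 -40 0 0 0 -0.9;0 -41 -51 0 0 0 -0.9",
)

```text
time_s: 5.52
eef_pos: [0.5676, 0.0161, 0.2026]
tcp_rot: [[0.12, -0.002, -0.993], [0.993, -0.0, 0.12], [-0.001, -1.0, 0.002]]
wrist_force: [-1.0, -2.9, -8.4]
width: 0.0238
```

>>> apply_moves(
  deltas="0 -6 -12 0 0 0 -0.9;0 -11 -24 0 0 0 -0.9;0 -15 -36 0 0 0 -0.9;0 -19 -49 0 0 0 -0.9;0 -19 -49 0 0 0 -0.9",
)

```text
time_s: 5.93
eef_pos: [0.6185, 0.0095, 0.2219]
tcp_rot: [[0.121, 0.001, -0.993], [0.993, -0.001, 0.121], [-0.001, -1.0, -0.001]]
wrist_force: [-2.0, -5.3, 4.9]
width: 0.0234
```

```bash
python3 - <<'E'
from cell import env,snapshot
from h import *
o=env.get_obs(); print(o["time_s"],o["eef_pos"],o["width"],o["wrist_force"])
A=snapshot("scene")["img"]; B=snapshot("top")["img"]
cv2.imwrite("pics/t3.png",np.hstack([cv2.resize(A[155:285,170:330],(480,390)),cv2.resize(B[150:260,200:290],(319,390))]))
E
```

```text
5.9333 [0.61845912 0.00953397 0.22190591] 0.023384137367418442 [-2.00134945 -5.2752186   4.87475097]
```

View pics/t3.png

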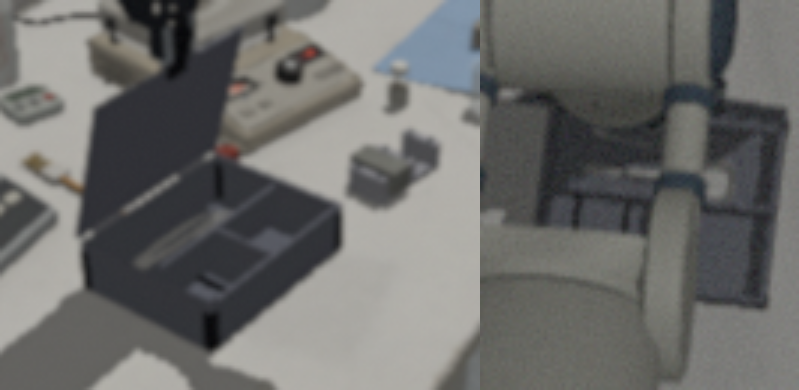

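>>> apply_moves(
  deltas="0 0 0 0 0 0 0.4;0 0 0 0 0 0 0.4;0 0 0 0 0 0 0.4;0 0 0 0 0 0 0.4;0 0 0 0 0 0 0.4",
)

```text
time_s: 6.45
eef_pos: [0.617, 0.0106, 0.2213]
tcp_rot: [[0.12, 0.0, -0.993], [0.993, 0.0, 0.12], [0.0, -1.0, -0.0]]
wrist_force: [-1.3, -0.9, 0.1]
width: 0.0596
```

>>> apply_moves(
  deltas="0 -20 0 0 0 0 0.4;0 -40 0 0 0 0 0.4;0 -70 8 0 0 0 0.4;0 -70 50 0 0 0 1;0 -70 90 0 0 0 1",
)

```text
time_s: 6.87
eef_pos: [0.5282, 0.0213, 0.2924]
tcp_rot: [[0.12, 0.004, -0.993], [0.993, -0.0, 0.12], [0.0, -1.0, -0.004]]
wrist_force: [0.0, -0.0, -0.7]
width: 0.0814
```

```bash
python3 mv.py .5026 -.1915 .16 -.138
```

```text
[-214.3  132.3    0.3] [ 0.2 91.   0.2]
6.8667 [-0.073  0.298  1.495  0.     1.346 -1.523]
```

```bash
python3 - <<'E'
from cell import env,snapshot
from h import *
A=np.mean([snapshot("scene")["img"] for _ in range(3)],0).astype(np.uint8);np.save("sc4.npy",A)
s=load("scene")
pr=[.5026,-.1915,-.138]
q=[rect(*pr,.06,.03,.038),rect(*pr,.06,.03,.008)]
P=[draw(A[175:225,275:335],s,[],6.6,np.array([275,175])),draw(A[175:225,275:335],s,q,6.6,np.array([275,175]))]
cv2.imwrite("pics/t4.png",np.hstack(P))
cu=[.5035,.2998,.643]
q=[rect(*cu,.028,.028,.028),rect(*cu,.028,.028,0)]
cv2.imwrite("pics/t4c.png",np.hstack([draw(A[285:335,175:235],s,[],6.6,np.array([175,285])),draw(A[285:335,175:235],s,q,6.6,np.array([175,285]))]))
cv2.imwrite("pics/t4b.png",A)
E
```

```text
(no output)
```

View pics/t4.png

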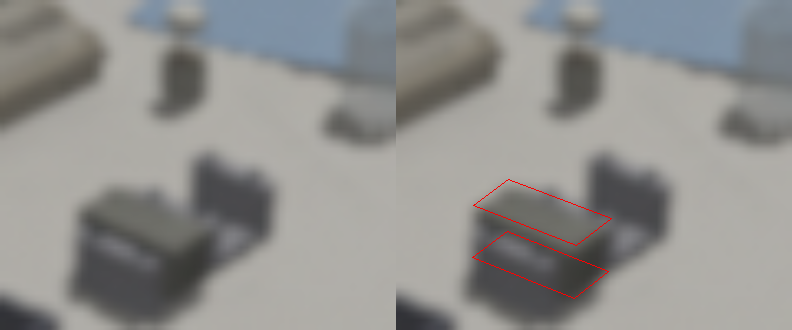

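View pics/t4c.png

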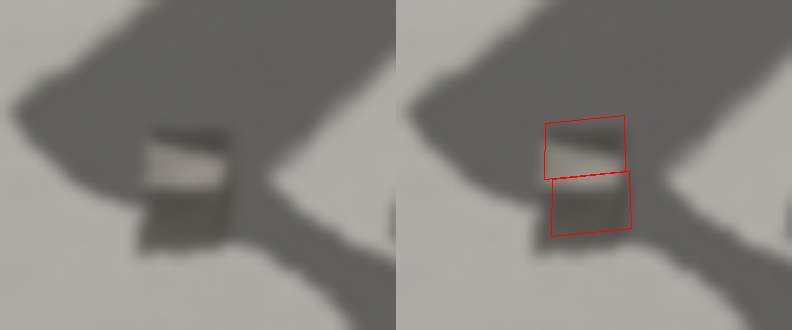

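View pics/t4b.png

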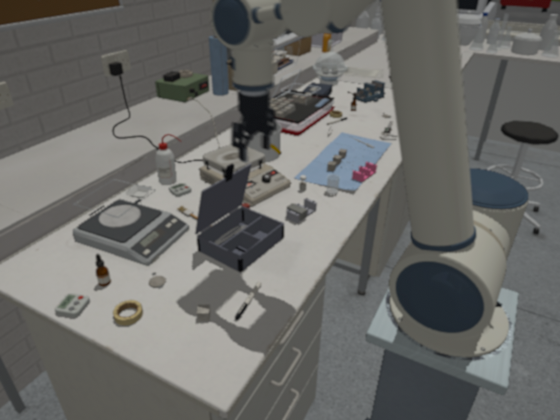

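>>> apply_moves(
  deltas="-40 0 0 0 7 0 1;-80 0 0 0 14 0 1;-120 0 0 0 21 0 1;-160 0 0 0 28 0 1;-200 0 0 0 35 0 1",
)

```text
time_s: 7.43
eef_pos: [0.5041, -0.1795, 0.2914]
tcp_rot: [[0.672, 0.001, -0.741], [0.741, -0.0, 0.672], [0.0, -1.0, -0.001]]
wrist_force: [2.0, 0.4, 0.1]
width: 0.0851
```

```bash
python3 mv.py .502 -.190 .16 -.138
```

```text
[ -9.2 131.4  -5.4] [ 0.  55.7  0. ]
7.4333 [-0.454  0.309  1.48   0.     1.351 -1.288]
```

>>> apply_moves(
  deltas="-9 30 -5 0 7 0 1;-9 60 -5 0 14 0 1;-9 90 -5 0 21 0 1;-9 120 -5 0 28 0 1;-9 131 -5 0 35 0 1",
)

```text
time_s: 7.85
eef_pos: [0.5006, -0.1872, 0.1565]
tcp_rot: [[0.975, -0.003, -0.22], [0.22, 0.002, 0.975], [-0.003, -1.0, 0.002]]
wrist_force: [-1.7, 1.0, -0.0]
width: 0.0851
```

>>> apply_moves(
  deltas="0 0 0 0 7 0 1;0 0 0 0 14 0 1;0 0 0 0 20.7 0 1;0 0 0 0 20.7 0 1",
)

```text
time_s: 8.18
eef_pos: [0.5023, -0.1878, 0.1599]
tcp_rot: [[0.99, 0.0, 0.139], [-0.139, -0.0, 0.99], [0.0, -1.0, -0.0]]
wrist_force: [0.6, -0.0, -0.6]
width: 0.0853
```

```bash
python3 mv.py .502 -.190 .011 -.138;python3 - <<'E'
from cell import env,snapshot
from h import *
A=snapshot("scene")["img"]; B=snapshot("top")["img"]
cv2.imwrite("pics/t5.png",np.hstack([cv2.resize(A[155:255,245:375],(520,400)),cv2.resize(B[190:260,290:350],(280,400))[:, :280]]))
E
```

```text
[-1.000e-01  1.489e+02 -2.200e+00] [ 0.  -0.1  0. ]
8.1833 [-0.469  0.455  1.651  0.     1.035 -0.33 ]
```

View pics/t5.png

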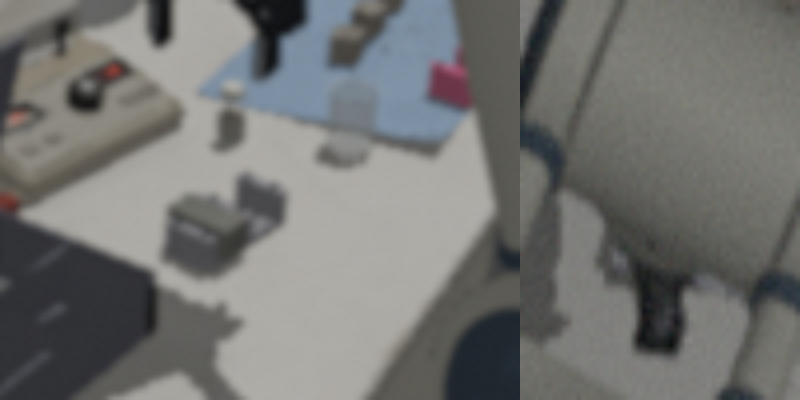

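>>> apply_moves(
  deltas="-1 35 -2 0 0 0 1;-1 70 -2 0 0 0 1;-1 105 -2 0 0 0 1;-1 105 -2 0 0 0 1",
)

```text
time_s: 8.62
eef_pos: [0.4977, -0.188, 0.0503]
tcp_rot: [[0.992, -0.007, 0.128], [-0.128, 0.003, 0.992], [-0.007, -1.0, 0.002]]
wrist_force: [-2.5, 0.0, -1.1]
width: 0.0852
```

```bash
python3 mv.py .501 -.190 .011 -.138;python3 - <<'E'
from cell import env,snapshot
from h import *
A=snapshot("scene")["img"]; B=snapshot("top")["img"]
cv2.imwrite("pics/t6.png",np.hstack([cv2.resize(A[155:235,265:345],(400,400),interpolation=2),cv2.resize(B[210:260,290:340],(400,400),interpolation=2)]))
E
```

```text
[ 3.8 39.3 -1.6] [-0.1  0.5 -0.4]
8.6167 [-0.473  0.619  1.747 -0.     0.783 -0.345]
```

View pics/t6.png

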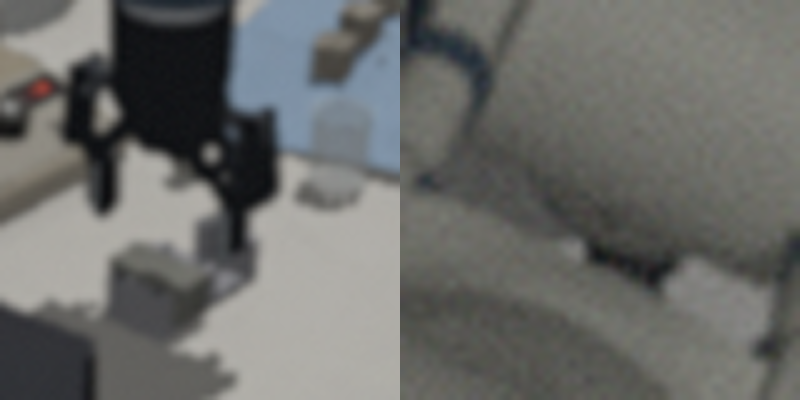

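```bash
python3 - <<'E'
from h import *
s=load("scene")
for z in(.05,.063):
  for dx in(-.05,0,.05): print(z,dx,proj(s,[.4977+dx*.99,-.188-dx*.13,z]).round(1))
print("prism top centre",proj(s,[.5026,-.1915,.038]))
E
```

```text
0.05 -0.05 [[311.  209.3]]
0.05 0 [[297.6 204.2]]
0.05 0.05 [[284.6 199.3]]
0.063 -0.05 [[311.2 205.8]]
0.063 0 [[297.7 200.7]]
0.063 0.05 [[284.7 195.8]]
prism top centre [[296.58089346 206.56325205]]
```

```bash
python3 - <<'E'
from h import *
s=load("scene"); A=np.load("sc4.npy")
cv2.imwrite("pics/t7.png",cv2.resize(A[195:230,280:320],None,fx=16,fy=16,interpolation=cv2.INTER_NEAREST))
z=np.array([[80,210],[118,190],[213,232],[178,252]]); uv=(z+.5)/6.6-.5+[275,175]
b=back(s,uv,.038); print(uv.round(1).tolist(),b.round(4),b.mean(0))
E
```

```text
[[286.7, 206.4], [292.5, 203.4], [306.8, 209.7], [301.5, 212.8]] [[ 0.5304 -0.1771  0.038 ]
 [ 0.5228 -0.2024  0.038 ]
 [ 0.4662 -0.1905  0.038 ]
 [ 0.473  -0.1665  0.038 ]] [ 0.49809391 -0.18411381  0.038     ]
```

View pics/t7.png

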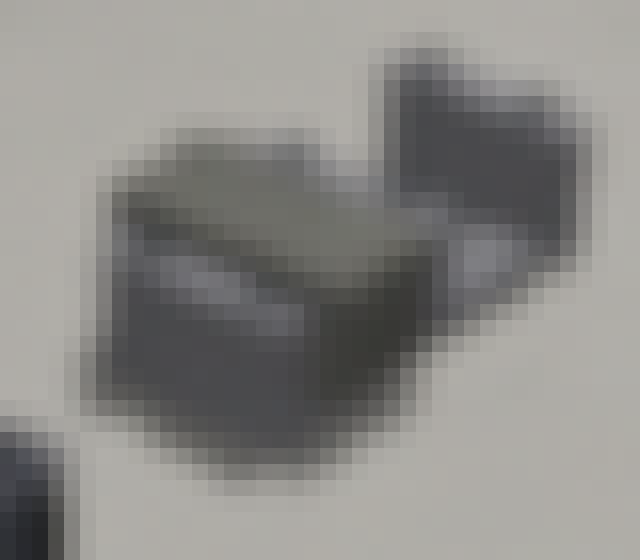

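>>> apply_moves(
  deltas="0 20 1.5 0 0 0 1;0 39 1.5 0 0 0 1;0 43 1.5 0 0 0 1;0 43 1.5 0 0 0 -0.2;0 43 1.5 0 0 0 -0.2",
  force=30,
)

```text
time_s: 9.13
eef_pos: [0.5013, -0.1881, 0.0139]
tcp_rot: [[0.991, 0.002, 0.131], [-0.131, -0.001, 0.991], [0.002, -1.0, -0.001]]
wrist_force: [1.0, 0.7, 0.5]
width: 0.0637
```

>>> apply_moves(
  deltas="0 0 0 0 0 0 -0.2;0 0 0 0 0 0 -0.2;0 0 0 0 0 0 -0.2",
)

```text
time_s: 9.38
eef_pos: [0.5014, -0.1881, 0.0141]
tcp_rot: [[0.991, 0.002, 0.132], [-0.132, -0.001, 0.991], [0.003, -1.0, -0.001]]
wrist_force: [-0.7, 0.5, 6.6]
width: 0.0598
```

>>> apply_moves(
  deltas="0 -15 0 0 0 0 -0.2;0 -35 0 0 0 0 -0.2;0 -50 0 0 0 0 -0.2;-30 -50 0 0 0 0 -0.2;-60 -50 0 0 0 0 -0.2",
)

```text
time_s: 9.8
eef_pos: [0.4424, -0.1805, 0.0644]
tcp_rot: [[0.991, 0.005, 0.131], [-0.131, -0.003, 0.991], [0.005, -1.0, -0.002]]
wrist_force: [-0.6, 0.7, -2.1]
width: 0.0597
```

```bash
python3 mv.py .40 -.170 .03 -.122
```

```text
[-43.5  34.2   4.9] [ 0.1 -0.5  0.3]
9.8 [-0.512  0.544  1.882 -0.     0.71  -0.381]
```

>>> apply_moves(
  deltas="-25 0 2 0 -0.5 0 -0.2;-42 10 4 0 -0.5 0 -0.2;-42 34 5 0 -0.5 0 -0.2;-42 45 5 0 -0.5 0 -0.2;-42 45 5 0 -0.5 0 -0.2",
)

```text
time_s: 10.22
eef_pos: [0.3996, -0.1692, 0.0168]
tcp_rot: [[0.992, -0.001, 0.124], [-0.124, 0.0, 0.992], [-0.001, -1.0, 0.0]]
wrist_force: [-0.4, 0.2, -1.3]
width: 0.0593
```

```bash
python3 mv.py .40 -.170 .0062 -.122;python3 - <<'E'
from cell import env,snapshot
from h import *
A=snapshot("scene")["img"]
cv2.imwrite("pics/t8.png",cv2.resize(A[170:270,260:390],(780,600),interpolation=2))
print(env.get_obs()["wrist_force"])
E
```

```text
[ 0.5 10.6 -0.8] [-0.  -0.1 -0. ]
10.2167 [-0.538  0.613  2.014 -0.     0.516 -0.414]
[ 1.13432539  0.349905   -1.6998273 ]
```

View pics/t8.png

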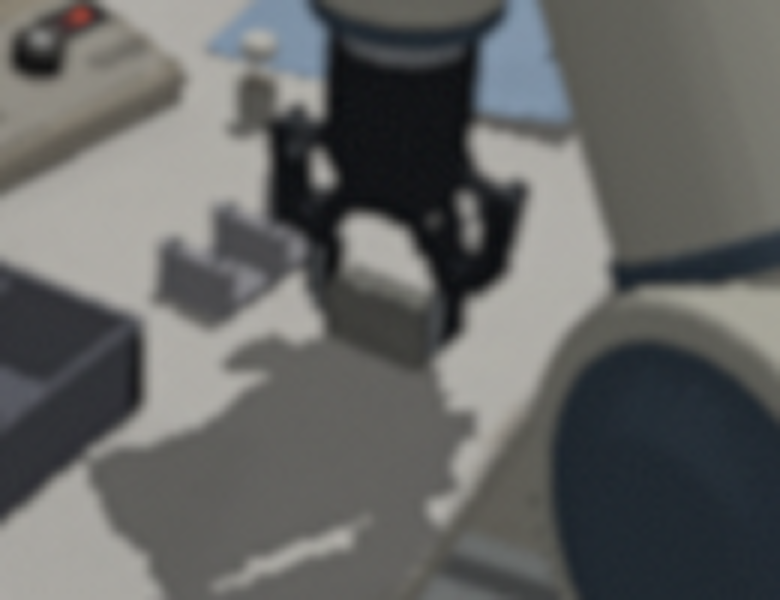

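>>> apply_moves(
  deltas="0 5 0 0 0 0 -0.2;0 9 0 0 0 0 -0.2;0 10.5 0 0 0 0 -0.2;0 10.5 0 0 0 0 -0.2;0 10.5 0 0 0 0 -0.2",
)

```text
time_s: 10.68
eef_pos: [0.4, -0.1692, 0.0068]
tcp_rot: [[0.992, 0.0, 0.123], [-0.123, -0.0, 0.992], [0.0, -1.0, -0.0]]
wrist_force: [-0.1, -0.3, -1.7]
width: 0.0596
```

>>> apply_moves(
  deltas="0 0.8 0 0 0 0 -0.2;0 1.5 0 0 0 0 -0.2;0 1.5 0 0 0 0 -0.2",
)

```text
time_s: 10.93
eef_pos: [0.4, -0.1693, 0.0058]
tcp_rot: [[0.992, 0.001, 0.124], [-0.124, -0.0, 0.992], [0.001, -1.0, -0.0]]
wrist_force: [-1.4, -0.1, 17.8]
width: 0.0595
```

Contact. Release and rise.

>>> apply_moves(
  deltas="0 -0.5 0 0 0 0 0.4;0 -0.5 0 0 0 0 1;0 -0.5 0 0 0 0 1;0 -0.5 0 0 0 0 1",
)

```text
time_s: 11.27
eef_pos: [0.4, -0.1692, 0.0057]
tcp_rot: [[0.992, 0.0, 0.124], [-0.124, -0.0, 0.992], [0.0, -1.0, -0.0]]
wrist_force: [0.0, 0.3, 0.9]
width: 0.0853
```

>>> apply_moves(
  deltas="0 -20 0 0 0 0 1;0 -50 0 0 0 0 1;0 -75 0 0 7 0 1;0 -75 0 0 14 0 1;0 -75 0 0 21 0 1",
)

```text
time_s: 11.68
eef_pos: [0.4007, -0.1696, 0.082]
tcp_rot: [[0.879, 0.003, 0.476], [-0.476, -0.002, 0.879], [0.003, -1.0, -0.0]]
wrist_force: [-0.0, 0.2, 0.4]
width: 0.0852
```

```bash
python3 mv.py .40 -.169 .08 1.447;python3 - <<'E'
from cell import env,snapshot
from h import *
A=snapshot("scene")["img"]
cv2.imwrite("pics/t9.png",cv2.resize(A[170:270,260:390],(780,600),interpolation=2))
E
```

```text
[-0.9  2.   0.2] [ 2.000e-01 -1.113e+02  1.000e-01]
11.6833 [-0.538  0.475  1.968 -0.     0.696 -0.042]
```

View pics/t9.png

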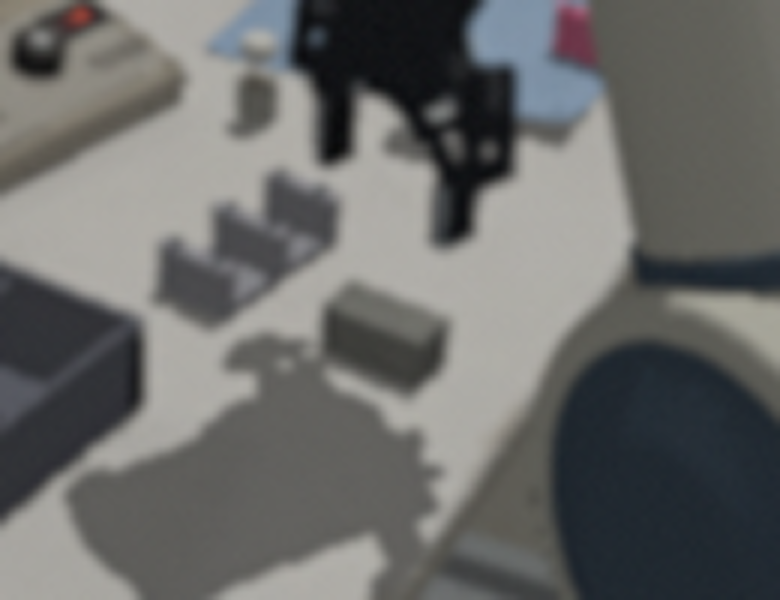

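>>> apply_moves(
  deltas="-1 0 0 0 7 0 1;-1 0 0 0 14 0 1;-1 0 0 0 21 0 1;-1 0 0 0 28 0 1;-1 0 0 0 35 0 1",
)

```text
time_s: 12.15
eef_pos: [0.3988, -0.1686, 0.0804]
tcp_rot: [[0.45, -0.001, 0.893], [-0.893, 0.0, 0.45], [-0.001, -1.0, -0.0]]
wrist_force: [0.1, 0.0, -0.0]
width: 0.0856
```

>>> apply_moves(
  deltas="0 0 0 0 7 0 1;0 0 0 0 14 0 1;0 0 0 0 21 0 1;0 0 0 0 28 0 1;0 0 0 0 33.7 0 1",
)

```text
time_s: 12.57
eef_pos: [0.3988, -0.1686, 0.0804]
tcp_rot: [[-0.121, -0.001, 0.993], [-0.993, 0.0, -0.121], [-0.0, -1.0, -0.001]]
wrist_force: [-0.2, 0.5, 0.7]
width: 0.0855
```

```bash
python3 mv.py .40 -.169 .01 -1.695; python3 - <<'E'
from cell import env,snapshot
from h import *
A=np.mean([snapshot("scene")["img"] for _ in range(2)],0).astype(np.uint8); B=np.mean([snapshot("top")["img"] for _ in range(3)],0).astype(np.uint8)
np.save("scb.npy",A);np.save("topb.npy",B)
cv2.imwrite("pics/t10.png",cv2.resize(A[170:270,190:320],(780,600),interpolation=2))
cv2.imwrite("pics/t10b.png",cv2.resize(B[160:250,195:305],None,fx=7,fy=7,interpolation=2))
E
```

```text
[ 0.3 70.4  1.3] [ 0.   0.1 -0. ]
12.5667 [-0.538  0.477  1.971 -0.     0.694  1.155]
```

View pics/t10.png

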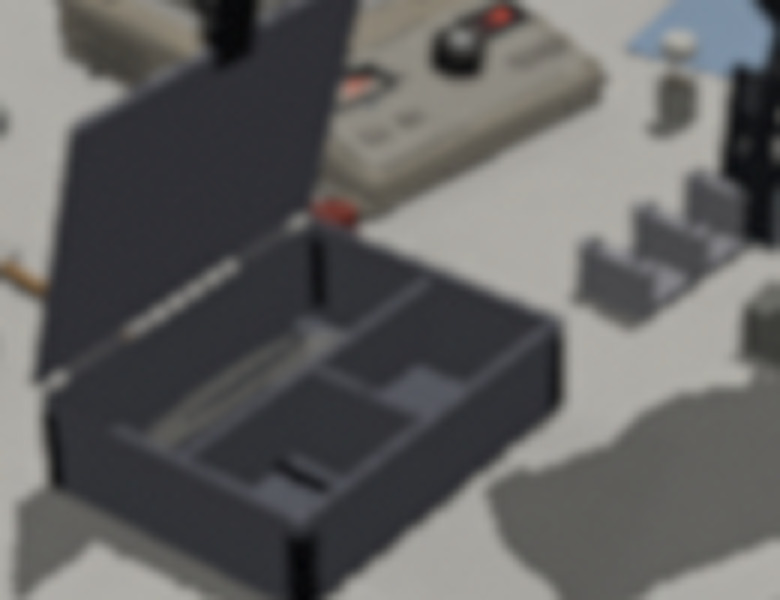

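View pics/t10b.png

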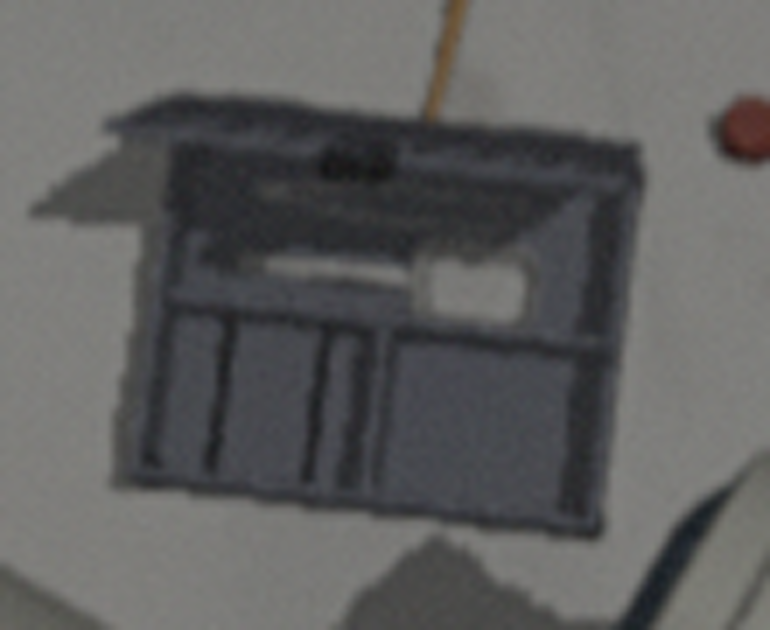

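```bash
python3 - <<'E'
from h import *
from scipy.optimize import least_squares
B=np.load("topb.npy"); s=load("top")
off=np.array([195,160])
def pt(z): return (np.array(z)+.5)/7-.5+off
print("L rail",back(s,pt([[231,322],[210,470]]),.011).round(4)[:,:2]," R",back(s,pt([[325,335],[309,480]]),.011).round(4)[:,:2])
# rim outer corners front (z=.055) : FL(118,485) FR(598,532)
print("rim",back(s,pt([[118,485],[600,533]]),.055).round(4)[:,:2])
# box frame points: rails
def model(p):
    x,y,w=p; W=lambda a,b,z:np.array([x,y,0])+rz(w)@np.array([a,b,z])
    bx,by=-.039,.05
    return W
def res(p):
    W=model(p); 
    M=[W(-.08,.1,.055),W(-.08,-.1,.055)]
    r=list((proj(s,np.array(M))-pt([[118,485],[600,533]])).ravel())
    # rails: lateral only
    for sgn,pts in((1,[[231,322],[210,470]]),(-1,[[325,335],[309,480]])):
        b=back(s,pt(pts),.011); loc=(b-np.array([x0:=p[0],p[1],0]))@rz(p[2])
        r+=list((loc[:,1]-(.05+sgn*.021))*350)
    # divider behind bays centreline top z=.055 x=-.0005..; skip
    return r
r=least_squares(res,[.579,.0145,-.122]); print(r.x.round(4),np.round(r.fun,2))
W=model(r.x)
q=[[W(a,b,.055) for a,b in((-.08,.1),(-.08,-.1),(.08,-.1),(.08,.1))]]
for sg in(1,-1): q.append([W(a,.05+b,.011) for a,b in((-.075,sg*.019),(-.003,sg*.019),(-.003,sg*.023),(-.075,sg*.023))])
q.append([W(-.039+a,.05+b,.005) for a,b in((-.036,.0475),(-.036,-.0475),(.036,-.0475),(.036,.0475))])
q.append([W(-.039+a,-.05+b,.005) for a,b in((-.036,.0475),(-.036,-.0475),(.036,-.0475),(.036,.0475))])
cv2.imwrite("pics/t11.png",draw(B[160:250,195:305],s,q,7,off))
S=np.load("scb.npy"); ss=load("scene")
cv2.imwrite("pics/t11s.png",draw(S[170:270,190:320],ss,q,6,np.array([190,170])))
print("prism_bay",W(-.039,.05,.005).round(4),"cube_bay",W(-.039,-.05,.005).round(4))
E
```

```text
L rail [[0.5842 0.0851]
 [0.5196 0.0942]]  R [[0.5779 0.0441]
 [0.5146 0.0512]]
rim [[ 0.5094  0.1273]
 [ 0.4862 -0.0756]]
[ 0.5771  0.0154 -0.1192] [ 1.07 -0.07 -0.41  0.16 -0.32  0.14 -0.15 -0.31]
prism_bay [0.5443 0.0697 0.005 ] cube_bay [ 0.5324 -0.0296  0.005 ]
```

View pics/t11.png

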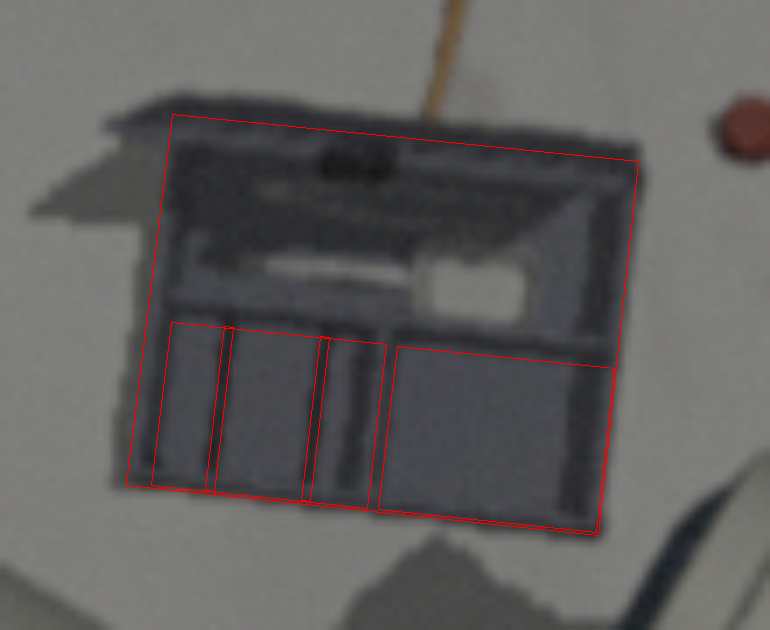

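View pics/t11s.png

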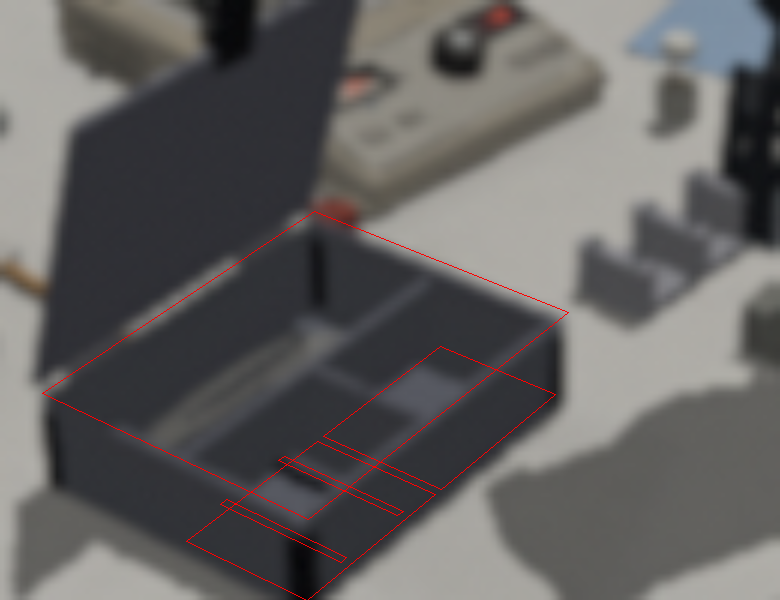

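```bash
python3 - <<'E'
from h import *
ss=load("scene"); im=cv2.imread("pics/t9.png")
a=[.40,-.1693,-.124]
for dy in(0,):
    q=[np.array(rect(a[0],a[1]+dy,a[2],.06,.03,z)) for z in(0,.03)]
    for p in q:
        v=((proj(ss,p)+.5-[260,170])*6).round().astype(int); cv2.polylines(im,[v.reshape(-1,1,2)],True,(0,0,255),1)
cv2.imwrite("pics/t12.png",cv2.resize(im[200:420,250:530],None,fx=2.5,fy=2.5))
z=np.array([[352,283],[450,322],[418,346],[325,312]])
print(back(ss,(z+.5)/6-.5+[260,170],.03).round(4), back(ss,(z+.5)/6-.5+[260,170],.03).mean(0))
E
```

```text
[[ 0.4231 -0.1826  0.03  ]
 [ 0.3653 -0.174   0.03  ]
 [ 0.3711 -0.1464  0.03  ]
 [ 0.4241 -0.1514  0.03  ]] [ 0.39593066 -0.16360615  0.03      ]
```

View pics/t12.png

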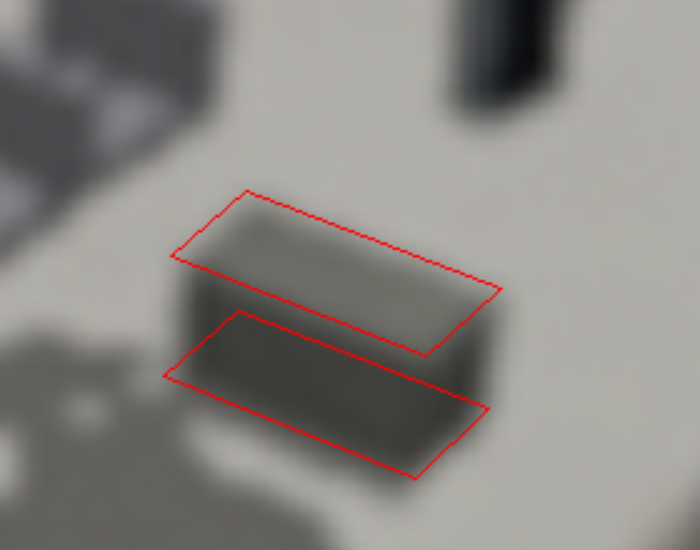

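>>> apply_moves(
  deltas="0 30 1 0 0 0 1;0 55 1 0 0 0 1;0 69.5 1.3 0 0 0 1;0 69.5 1.3 0 0 0 1;0 69.5 1.3 0 0 0 -0.8",
  force=30,
)

```text
time_s: 13.23
eef_pos: [0.3999, -0.1686, 0.0109]
tcp_rot: [[-0.116, -0.002, 0.993], [-0.993, 0.001, -0.116], [-0.001, -1.0, -0.002]]
wrist_force: [-0.1, 0.4, -0.4]
width: 0.0754
```

>>> apply_moves(
  deltas="0 0 0 0 0 0 -0.8;0 0 0 0 0 0 -0.8;0 0 0 0 0 0 -0.8;0 0 0 0 0 0 -0.8;0 0 0 0 0 0 -0.8",
)

```text
time_s: 13.65
eef_pos: [0.4008, -0.1692, 0.012]
tcp_rot: [[-0.118, 0.002, 0.993], [-0.993, -0.001, -0.118], [0.001, -1.0, 0.002]]
wrist_force: [-0.5, 0.7, 13.7]
width: 0.0292
```

>>> apply_moves(
  deltas="0 0 0 0 0 0 -0.8;0 0 0 0 0 0 -0.8",
)

```text
time_s: 13.82
eef_pos: [0.4008, -0.1692, 0.012]
tcp_rot: [[-0.118, 0.001, 0.993], [-0.993, -0.001, -0.118], [0.001, -1.0, 0.002]]
wrist_force: [-0.5, 0.4, 13.0]
width: 0.0291
```

>>> apply_moves(
  deltas="0 -35 0 0 0 0 -0.8;0 -70 0 0 0 0 -0.8;0 -100 0 0 0 0 -0.8;0 -120 0 0 0 0 -0.8",
)

```text
time_s: 14.15
eef_pos: [0.4007, -0.1691, 0.1341]
tcp_rot: [[-0.118, 0.002, 0.993], [-0.993, -0.001, -0.118], [0.001, -1.0, 0.002]]
wrist_force: [1.0, -0.4, -1.8]
width: 0.0293
```

```bash
python3 mv.py .545 .0697 .12 -1.691
```

```text
[-254.2   14.1  115.1] [-0.1  0.1  0.1]
14.15 [-0.537  0.376  1.916 -0.     0.847  1.152]
```

>>> apply_moves(
  deltas="-36 2 16 0 0 0 -0.8;-72 4 32 0 0 0 -0.8;-108 6 48 0 0 0 -0.8;-144 8 64 0 0 0 -0.8;-180 10 80 0 0 0 -0.8",
)

```text
time_s: 14.57
eef_pos: [0.5016, 0.0023, 0.1216]
tcp_rot: [[-0.118, 0.001, 0.993], [-0.993, -0.0, -0.118], [0.0, -1.0, 0.001]]
wrist_force: [1.5, -0.8, -0.9]
width: 0.0291
```

>>> apply_moves(
  deltas="-36 2 17 0 0 0 -0.8;-60 4 30 0 0 0 -0.8;-74 4 35 0 0 0 -0.8;-74 4 35 0 0 0 -0.8;-74 4 35 0 0 0 -0.8",
)

```text
time_s: 14.98
eef_pos: [0.5441, 0.07, 0.1172]
tcp_rot: [[-0.117, -0.0, 0.993], [-0.993, -0.0, -0.117], [0.0, -1.0, -0.0]]
wrist_force: [-1.0, -0.2, -2.0]
width: 0.0294
```

```bash
python3 mv.py .545 .0697 .0165 -1.691; python3 - <<'E'
from cell import env,snapshot
from h import *
A=snapshot("scene")["img"]; B=snapshot("top")["img"]
cv2.imwrite("pics/t13.png",np.hstack([cv2.resize(A[150:270,190:310],(400,400),interpolation=2),cv2.resize(B[150:250,200:300],(400,400),interpolation=2)]))
E
```

```text
[  0.2 100.7   0.9] [0.  0.2 0. ]
14.9833 [ 0.019  0.529  1.662 -0.     0.951  1.707]
```

View pics/t13.png

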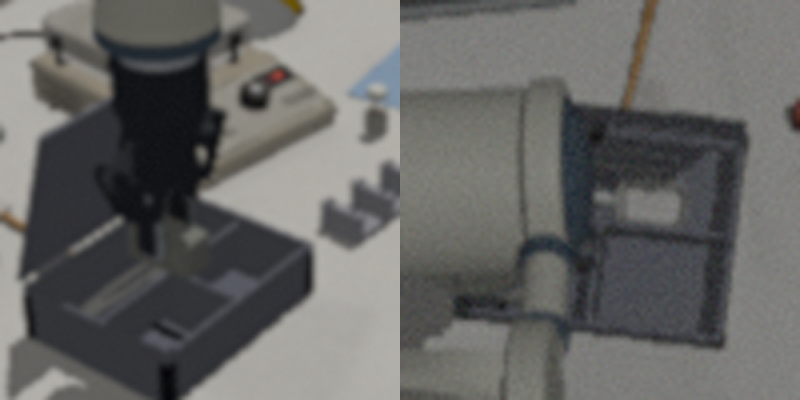

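>>> apply_moves(
  deltas="0 35 1 0 0 0 -0.8;0 65 1 0 0 0 -0.8;0 86 1 0 0 0 -0.8;0 86 1 0 0 0 -0.8;0 86 1 0 0 0 -0.8",
)

```text
time_s: 15.5
eef_pos: [0.5446, 0.0686, 0.031]
tcp_rot: [[-0.12, -0.002, 0.993], [-0.993, -0.0, -0.12], [0.0, -1.0, -0.002]]
wrist_force: [0.4, -0.1, -0.4]
width: 0.0297
```

>>> apply_moves(
  deltas="0 4 0 0 0 0 -0.8;0 8 0 0 0 0 -0.8;0 11 0 0 0 0 -0.8;0 12 0 0 0 0 -0.8;0 12 0 0 0 0 -0.8",
)

```text
time_s: 15.92
eef_pos: [0.5456, 0.0696, 0.0193]
tcp_rot: [[-0.118, 0.0, 0.993], [-0.993, -0.0, -0.118], [-0.0, -1.0, 0.0]]
wrist_force: [-0.8, 0.1, -1.8]
width: 0.0294
```

>>> apply_moves(
  deltas="0 1.5 0 0 0 0 -0.8;0 2.5 0 0 0 0 -0.8;0 3 0 0 0 0 -0.8;0 3 0 0 0 0 -0.8",
)

```text
time_s: 16.25
eef_pos: [0.5457, 0.0697, 0.017]
tcp_rot: [[-0.118, 0.001, 0.993], [-0.993, -0.0, -0.118], [-0.0, -1.0, 0.001]]
wrist_force: [-4.2, 0.5, 17.3]
width: 0.0292
```

>>> apply_moves(
  deltas="0 -0.5 0 0 0 0 0.1;0 -0.5 0 0 0 0 0.1;0 -0.5 0 0 0 0 0.1;0 -0.5 0 0 0 0 0.1",
)

```text
time_s: 16.58
eef_pos: [0.5456, 0.0696, 0.0166]
tcp_rot: [[-0.118, -0.0, 0.993], [-0.993, -0.0, -0.118], [0.0, -1.0, -0.0]]
wrist_force: [0.1, -0.0, 0.1]
width: 0.0469
```

>>> apply_moves(
  deltas="0 -20 0 0 0 0 0.1;0 -50 0 0 0 0 0.1;0 -85 0 0 0 0 0.1;0 -125 0 0 0 0 1;0 -150 -30 0 0 0 1",
)

```text
time_s: 17.0
eef_pos: [0.5208, 0.0728, 0.1702]
tcp_rot: [[-0.119, 0.007, 0.993], [-0.993, 0.0, -0.119], [-0.001, -1.0, 0.007]]
wrist_force: [-0.6, 0.4, 2.3]
width: 0.0698
```

```bash
for a in 0.643 -0.928 2.214 -2.4986; do python3 mv.py .503 .2995 .15 $a; done; python3 - <<'E'
from cell import env,snapshot
from h import *
A=snapshot("scene")["img"]; B=snapshot("top")["img"]
cv2.imwrite("pics/t14.png",np.hstack([cv2.resize(A[150:270,190:310],(400,400),interpolation=2),cv2.resize(B[150:250,200:300],(400,400),interpolation=2)]))
E
```

```text
[-223.    20.1  -44.8] [  -0.3 -133.7    0.5]
17.0 [ 0.025  0.426  1.67  -0.     1.039  1.716]
[-223.    20.1  -44.8] [ -0.4 -43.7   0.1]
17.0 [ 0.025  0.426  1.67  -0.     1.039  1.716]
[-223.    20.1  -44.8] [-1.000e-01  1.363e+02 -5.000e-01]
17.0 [ 0.025  0.426  1.67  -0.     1.039  1.716]
[-223.    20.1  -44.8] [-0.4 46.3 -0.2]
17.0 [ 0.025  0.426  1.67  -0.     1.039  1.716]
```

View pics/t14.png

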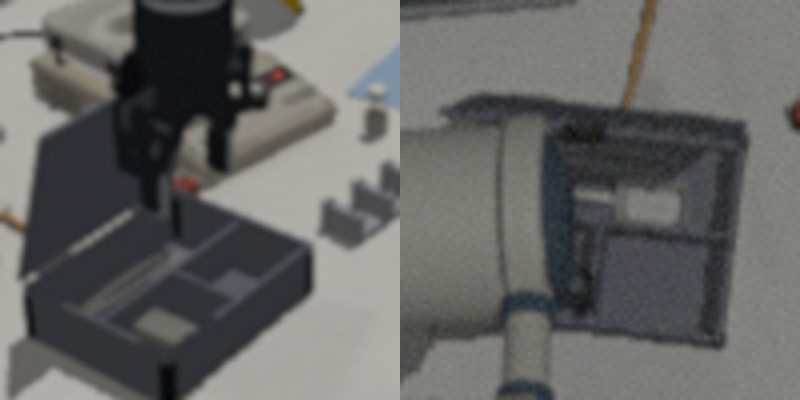

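>>> apply_moves(
  deltas="-40 4 -8 0 -7 0 1;-80 8 -16 0 -14 0 1;-120 11 -24 0 -21 0 1;-160 15 -32 0 -28 0 1;-195 18 -39 0 -35 0 1",
)

```text
time_s: 17.52
eef_pos: [0.4994, 0.2737, 0.148]
tcp_rot: [[0.478, -0.001, 0.878], [-0.878, -0.0, 0.478], [-0.0, -1.0, -0.0]]
wrist_force: [0.8, 0.0, 0.5]
width: 0.0853
```

```bash
python3 mv.py .503 .2995 .08 -.928
```

```text
[-21.   68.   15.5] [ 0.  -8.3 -0. ]
17.5167 [0.396 0.511 1.581 0.    1.05  1.469]
```

>>> apply_moves(
  deltas="-10 20 8 0 -7 0 1;-21 50 15 0 -8.3 0 1;-21 80 15 0 -8.3 0 1;-21 80 15 0 -8.3 0 1",
)

```text
time_s: 17.85
eef_pos: [0.5005, 0.2964, 0.0636]
tcp_rot: [[0.596, -0.007, 0.803], [-0.803, -0.003, 0.596], [-0.002, -1.0, -0.008]]
wrist_force: [-1.8, -1.0, -1.5]
width: 0.0853
```

```bash
python3 mv.py .503 .2995 .008 -.928; python3 - <<'E'
from cell import env,snapshot
from h import *
A=snapshot("scene")["img"]; B=snapshot("top")["img"]
cv2.imwrite("pics/t15.png",np.hstack([cv2.resize(A[250:340,160:250],(400,400),interpolation=2),cv2.resize(B[190:270,120:200],(400,400),interpolation=2)]))
E
```

```text
[-0.9 55.5  4.3] [ 0.4 -0.3 -0.1]
17.85 [ 0.432  0.645  1.613 -0.     0.892  1.365]
```

View pics/t15.png

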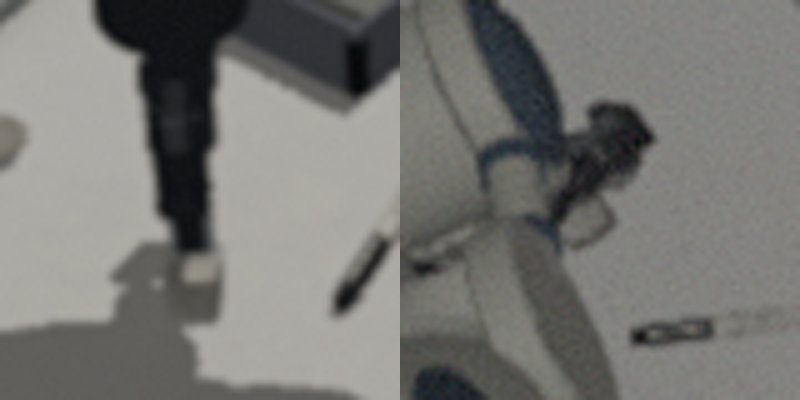

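>>> apply_moves(
  deltas="0 30 1 0 0 0 1;0 55 1 0 0 0 1;0 55 1 0 0 0 1;0 55 1 0 0 0 1;0 55 1 0 0 0 -0.8",
)

```text
time_s: 18.37
eef_pos: [0.5053, 0.2977, 0.0158]
tcp_rot: [[0.594, 0.002, 0.804], [-0.804, 0.001, 0.594], [0.0, -1.0, 0.002]]
wrist_force: [0.7, 0.7, -0.6]
width: 0.0754
```

>>> apply_moves(
  deltas="0 0 0 0 0 0 -0.8;0 0 0 0 0 0 -0.8;0 0 0 0 0 0 -0.8;0 0 0 0 0 0 -0.8;0 0 0 0 0 0 -0.8",
)

```text
time_s: 18.78
eef_pos: [0.5045, 0.2978, 0.0145]
tcp_rot: [[0.595, 0.001, 0.804], [-0.804, 0.0, 0.595], [0.0, -1.0, 0.001]]
wrist_force: [-1.7, -0.5, 11.3]
width: 0.027
```

>>> apply_moves(
  deltas="0 0 0 0 0 0 -0.8;0 0 0 0 0 0 -0.8",
)

```text
time_s: 18.95
eef_pos: [0.5045, 0.2977, 0.0145]
tcp_rot: [[0.595, 0.001, 0.804], [-0.804, 0.0, 0.595], [0.0, -1.0, 0.001]]
wrist_force: [-0.9, -1.5, 11.1]
width: 0.0274
```

```bash
python3 mv.py .503 .2995 .15 -.928
```

```text
[-2.300e+00 -1.355e+02 -1.000e-01] [-0.1 -0.3  0. ]
18.95 [ 0.431  0.721  1.635 -0.     0.785  1.365]
```

>>> apply_moves(
  deltas="0 -35 0 0 0 0 -0.8;0 -70 0 0 0 0 -0.8;0 -105 0 0 0 0 -0.8;0 -130 0 0 0 0 -0.8",
)

```text
time_s: 19.28
eef_pos: [0.5046, 0.2978, 0.1467]
tcp_rot: [[0.595, 0.002, 0.804], [-0.804, 0.001, 0.595], [0.0, -1.0, 0.002]]
wrist_force: [0.3, 0.3, 0.3]
width: 0.0274
```

```bash
python3 mv.py .532 -.029 .14 -1.691
```

```text
[ 279.     6.5 -172.5] [-0.1 43.4 -0. ]
19.2833 [0.431 0.532 1.543 0.    1.064 1.365]
```

>>> apply_moves(
  deltas="34 0 -21 0 6 0 -0.8;68 0 -42 0 12 0 -0.8;102 0 -63 0 18 0 -0.8;136 0 -84 0 24 0 -0.8;170 0 -105 0 30 0 -0.8",
)

```text
time_s: 19.7
eef_pos: [0.5207, 0.0968, 0.144]
tcp_rot: [[0.109, 0.0, 0.994], [-0.994, 0.0, 0.109], [0.0, -1.0, 0.0]]
wrist_force: [1.3, 0.1, -0.7]
width: 0.0272
```

```bash
python3 mv.py .532 -.029 .14 -1.691
```

```text
[126.3   4.   -2.4] [-0.  13.1 -0. ]
19.7 [ 0.071  0.469  1.684 -0.     0.989  1.533]
```

>>> apply_moves(
  deltas="35 0 -1 0 6 0 -0.8;70 0 -2 0 13 0 -0.8;105 0 -2 0 13 0 -0.8;126 0 -2 0 13 0 -0.8;126 20 -2 0 13 0 -0.8",
)

```text
time_s: 20.12
eef_pos: [0.5358, -0.0311, 0.1264]
tcp_rot: [[-0.116, 0.006, 0.993], [-0.993, -0.002, -0.116], [0.001, -1.0, 0.006]]
wrist_force: [2.3, -0.3, -0.2]
width: 0.0276
```

```bash
python3 mv.py .532 -.029 .02 -1.691; python3 - <<'E'
from cell import env,snapshot
from h import *
A=snapshot("scene")["img"]; B=snapshot("top")["img"]
cv2.imwrite("pics/t16.png",np.hstack([cv2.resize(A[150:270,190:310],(400,400),interpolation=2),cv2.resize(B[150:250,200:300],(400,400),interpolation=2)]))
E
```

```text
[ -1.8 106.3  -4.6] [-0.4  0.2  0.1]
20.1167 [-1.690e-01  5.000e-01  1.688e+00 -1.000e-03  9.470e-01  1.519e+00]
```

View pics/t16.png

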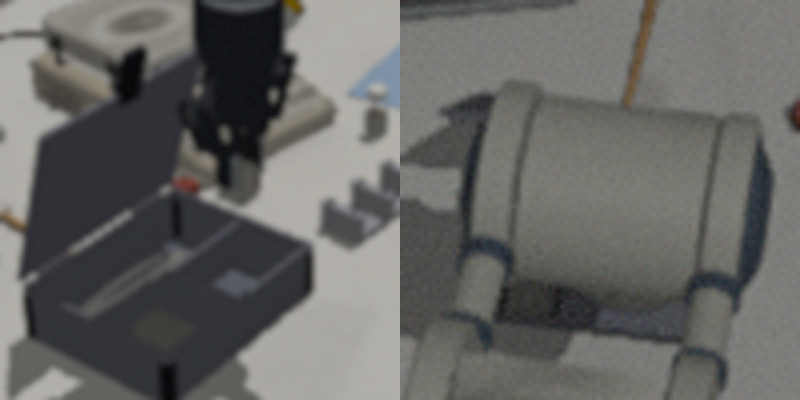

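>>> apply_moves(
  deltas="0 35 -1 0 0 0 -0.8;0 65 -1 0 0 0 -0.8;0 92 -1 0 0 0 -0.8;0 100 -1 0 0 0 -0.8;0 100 -1 0 0 0 -0.8",
)

```text
time_s: 20.63
eef_pos: [0.5311, -0.026, 0.0226]
tcp_rot: [[-0.112, -0.003, 0.994], [-0.994, 0.001, -0.112], [-0.0, -1.0, -0.004]]
wrist_force: [0.4, -0.3, -0.2]
width: 0.0273
```

>>> apply_moves(
  deltas="0 2 0 0 0 0 -0.8;0 3.5 0 0 0 0 -0.8;0 3.5 0 0 0 0 -0.8",
)

```text
time_s: 20.88
eef_pos: [0.533, -0.0268, 0.0214]
tcp_rot: [[-0.113, 0.002, 0.994], [-0.994, -0.0, -0.113], [0.0, -1.0, 0.002]]
wrist_force: [-0.4, 0.5, 0.6]
width: 0.0277
```

>>> apply_moves(
  deltas="0 1.5 0 0 0 0 -0.8;0 2 0 0 0 0 -0.8;0 2 0 0 0 0 -0.8",
)

```text
time_s: 21.13
eef_pos: [0.533, -0.0269, 0.0195]
tcp_rot: [[-0.113, 0.002, 0.994], [-0.994, -0.0, -0.113], [0.0, -1.0, 0.002]]
wrist_force: [-2.8, 1.2, 17.3]
width: 0.0269
```

>>> apply_moves(
  deltas="0 -0.5 0 0 0 0 0.1;0 -0.5 0 0 0 0 0.1;0 -0.5 0 0 0 0 0.1;0 -0.5 0 0 0 0 0.1",
)

```text
time_s: 21.47
eef_pos: [0.5323, -0.0269, 0.0188]
tcp_rot: [[-0.113, 0.0, 0.994], [-0.994, -0.0, -0.113], [0.0, -1.0, 0.0]]
wrist_force: [0.1, -0.2, -0.1]
width: 0.0472
```

>>> apply_moves(
  deltas="0 -20 0 0 0 0 0.1;0 -55 -10 0 0 0 0.1;0 -95 -20 0 0 0 0.1;0 -135 -30 0 0 0 0.6;0 -170 -40 0 0 0 0.6",
)

```text
time_s: 21.88
eef_pos: [0.4919, -0.0222, 0.1908]
tcp_rot: [[-0.113, 0.0, 0.994], [-0.994, -0.0, -0.113], [0.0, -1.0, 0.0]]
wrist_force: [1.4, -0.3, 0.6]
width: 0.0679
```

>>> apply_moves(
  deltas="0 -40 0 0 0 0 0.6;0 -80 0 0 0 0 0.6;0 -125 0 0 0 0 0.6;0 -125 0 0 0 0 0.6",
)

```text
time_s: 22.22
eef_pos: [0.4948, -0.0226, 0.3208]
tcp_rot: [[-0.113, 0.01, 0.994], [-0.994, -0.002, -0.113], [0.001, -1.0, 0.01]]
wrist_force: [0.2, -0.5, -0.6]
width: 0.0681
```

```bash
python3 mv.py .617 .0100 .31 -1.691; python3 - <<'E'
from cell import env,snapshot
from h import *
A=snapshot("scene")["img"]; B=snapshot("top")["img"]
cv2.imwrite("pics/t17.png",np.hstack([cv2.resize(A[150:270,190:310],(400,400),interpolation=2),cv2.resize(B[150:250,200:300],(400,400),interpolation=2)]))
E
```

```text
[-46.2  11.9 117.6] [-0.6  0.4  0. ]
22.2167 [-0.166  0.22   1.526  0.     1.386  1.518]
```

View pics/t17.png

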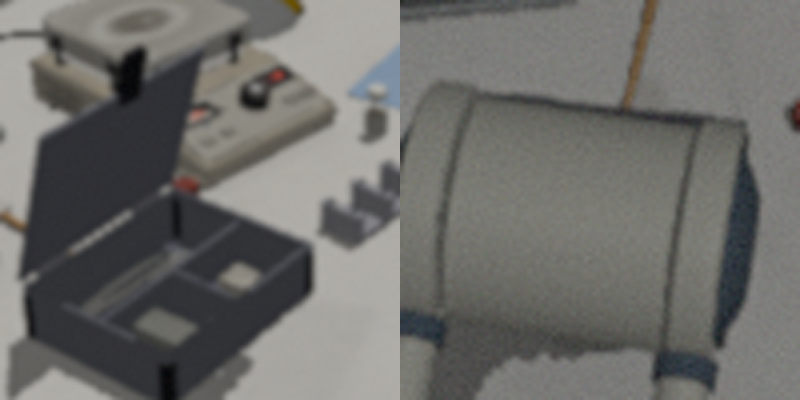

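>>> apply_moves(
  deltas="-15 0 38 0 0 0 0.6;-30 0 76 0 0 0 0.6;-46 0 117 0 0 0 0.6;-46 0 117 0 0 0 0.6;-46 0 117 0 0 0 0.6",
)

```text
time_s: 22.73
eef_pos: [0.6147, 0.0108, 0.3107]
tcp_rot: [[-0.112, -0.004, 0.994], [-0.994, 0.0, -0.112], [0.0, -1.0, -0.004]]
wrist_force: [-0.3, -0.4, -0.7]
width: 0.0683
```

```bash
python3 mv.py .617 .0100 .222 -1.691; python3 - <<'E'
from cell import env,snapshot
from h import *
A=snapshot("scene")["img"]; B=snapshot("top")["img"]
cv2.imwrite("pics/t18.png",cv2.resize(A[120:270,170:320],(600,600),interpolation=2))
E
```

```text
[ 0.5 88.7  2.7] [0.2 0.4 0. ]
22.7333 [-0.08   0.419  1.253  0.     1.474  1.604]
```

View pics/t18.png

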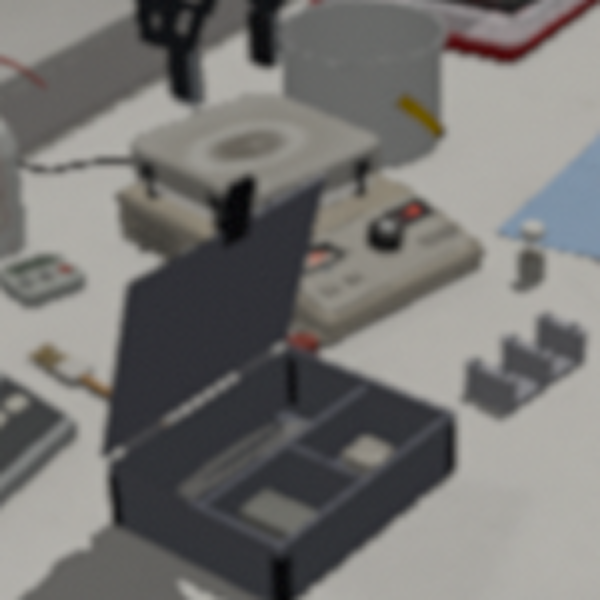

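>>> apply_moves(
  deltas="0 30 1 0 0.4 0 0.6;0 60 1 0 0.4 0 0.6;0 87 1 0 0.4 0 0.6;0 88 1 0 0.4 0 0.6;0 88 1 0 0.4 0 -0.9",
)

```text
time_s: 23.25
eef_pos: [0.6133, 0.0098, 0.2252]
tcp_rot: [[-0.12, -0.003, 0.993], [-0.993, 0.0, -0.12], [0.0, -1.0, -0.003]]
wrist_force: [0.6, 0.1, -0.0]
width: 0.0574
```

>>> apply_moves(
  deltas="0 0 0 0 0 0 -0.9;0 0 0 0 0 0 -0.9;0 0 0 0 0 0 -0.9;0 0 0 0 0 0 -0.9;0 0 0 0 0 0 -0.9",
  force=30,
)

```text
time_s: 23.67
eef_pos: [0.6156, 0.0098, 0.2276]
tcp_rot: [[-0.12, 0.003, 0.993], [-0.993, -0.001, -0.12], [0.0, -1.0, 0.003]]
wrist_force: [-1.3, -1.4, 9.5]
width: 0.0233
```

```bash
python3 - <<'E'
from cell import env
from h import *
o=env.get_obs(); print(o["time_s"],o["eef_pos"],o["width"],o["wrist_force"])
# est theta from hinge: closed hold pt was (.4737,.0283,.0608), r=.187
p=o["eef_pos"]-o["tcp_rot"][:,1]*.0187
u=np.array([np.cos(-.121),np.sin(-.121),0]); c=np.array([.4737,.0283,.0595])+u*.187; c[2]=.0575
d=p-c; a=-(d@u); th=np.arctan2(d[2],a)+0.0107; print("r",np.hypot(a,d[2]),"th",th)
R=o["tcp_rot"]; r,h=.187,.002
def hp(th): return u*(-r*np.cos(th)+h*np.sin(th))+np.array([0,0,r*np.sin(th)+h*np.cos(th)])
for t in list(np.arange(th,0,-.075))+[0]: print(round(t,2),(R.T@(hp(t)-hp(th))*1e3).round(0))
E
```

```text
23.6667 [0.61555489 0.00982119 0.22763959] 0.023280354322012406 [-1.32842171 -1.44385494  9.53902297]
r 0.1938985094253863 th 1.3525631833463427
1.35 [0. 0. 0.]
1.28 [ -0.   3. -14.]
1.2 [ -0.   8. -27.]
1.13 [ -0.  13. -40.]
1.05 [ -0.  19. -52.]
0.98 [ -0.  27. -64.]
0.9 [ -0.  35. -76.]
0.83 [ -0.  44. -87.]
0.75 [ -0.  53. -97.]
0.68 [  -0.   64. -106.]
0.6 [  -0.   75. -115.]
0.53 [  -0.   87. -122.]
0.45 [  -0.   99. -129.]
0.38 [  -0.  112. -135.]
0.3 [  -0.  125. -140.]
0.23 [  -0.  138. -144.]
0.15 [  -0.  152. -146.]
0.08 [  -0.  166. -148.]
0.0 [  -0.  180. -149.]
0 [  -0.  181. -149.]
```

>>> apply_moves(
  deltas="0 3 -14 0 0 0 -0.9;0 8 -28 0 0 0 -0.9;0 14 -41 0 0 0 -0.9;0 20 -54 0 0 0 -0.9;0 28 -66 0 0 0 -0.9",
)

```text
time_s: 24.08
eef_pos: [0.5503, 0.0183, 0.1991]
tcp_rot: [[-0.12, 0.004, 0.993], [-0.993, 0.0, -0.12], [-0.001, -1.0, 0.004]]
wrist_force: [3.4, 3.8, 1.4]
width: 0.0234
```

>>> apply_moves(
  deltas="0 8 -13 0 0 0 -0.9;0 17 -24 0 0 0 -0.9;0 27 -35 0 0 0 -0.9;0 38 -44 0 0 0 -0.9;0 50 -53 0 0 0 -0.9",
)

```text
time_s: 24.5
eef_pos: [0.498, 0.025, 0.1488]
tcp_rot: [[-0.12, 0.004, 0.993], [-0.993, 0.001, -0.12], [-0.001, -1.0, 0.004]]
wrist_force: [6.0, 9.2, -0.0]
width: 0.0232
```

```bash
cat > arc.py <<'E'
from cell import env
from h import *
o=env.get_obs(); print(o["time_s"],o["eef_pos"],o["width"],o["wrist_force"])
p=o["eef_pos"]-o["tcp_rot"][:,1]*.0187
u=np.array([np.cos(-.121),np.sin(-.121),0]); c=np.array([.4737,.0283,.0595])+u*.187; c[2]=.0575
d=p-c; a=-(d@u); ph=np.arctan2(d[2],a); r=np.hypot(a,d[2]); print("r",r,"phi",ph)
R=o["tcp_rot"]
hp=lambda t:u*(-r*np.cos(t))+np.array([0,0,r*np.sin(t)])
for t in list(np.arange(ph-.07,0.01,-.07))+[.01,-.02]: print(round(t,2),(R.T@(hp(t)-hp(ph))*1e3).round(0))
E
python3 arc.py
```

```text
24.5 [0.49800915 0.02503837 0.14880727] 0.023164937062272694 [ 6.02562293  9.20570825 -0.02463655]
r 0.19627927218274896 phi 0.5949435828152276
0.52 [ 0. 12. -7.]
0.45 [  0.  24. -14.]
0.38 [  0.  36. -20.]
0.31 [  0.  49. -24.]
0.24 [  0.  62. -28.]
0.17 [  0.  76. -31.]
0.1 [  0.  89. -33.]
0.03 [  0. 103. -34.]
0.01 [  0. 108. -34.]
-0.02 [  0. 114. -34.]
```

>>> apply_moves(
  deltas="0 12 -7 0 0 0 -0.9;0 24 -14 0 0 0 -0.9;0 36 -20 0 0 0 -0.9;0 49 -24 0 0 0 -0.9;0 62 -28 0 0 0 -0.9",
)

```text
time_s: 24.92
eef_pos: [0.4702, 0.0286, 0.0864]
tcp_rot: [[-0.121, 0.004, 0.993], [-0.993, 0.001, -0.121], [-0.002, -1.0, 0.003]]
wrist_force: [3.9, 13.8, 2.6]
width: 0.023
```

```bash
python3 arc.py
```

```text
24.9167 [0.47023529 0.02856806 0.08636164] 0.02299372273470498 [ 3.93965394 13.83147673  2.57006455]
r 0.19638216721835805 phi 0.2446208933972101
0.17 [ 0. 13. -3.]
0.1 [ 0. 27. -5.]
0.03 [ 0. 41. -6.]
0.01 [ 0. 46. -6.]
-0.02 [ 0. 51. -6.]
```

>>> apply_moves(
  deltas="-0.5 13 -3 0 0 0 -0.9;-0.5 25 -5 0 0 0 -0.9;-1 35 -6 0 0 0 -0.9;-1 42 -6 0 0 0 -0.9;-1 46 -6 0 0 0 -0.9",
)

```text
time_s: 25.33
eef_pos: [0.4647, 0.0295, 0.0408]
tcp_rot: [[-0.12, 0.003, 0.993], [-0.993, 0.0, -0.12], [-0.0, -1.0, 0.003]]
wrist_force: [-4.9, 2.7, 56.7]
width: 0.0233
```

>>> apply_moves(
  deltas="0 2 0 0 0 0 -0.9;0 4 0 0 0 0 -0.9;0 4 0 0 0 0 -0.9",
)

```text
time_s: 25.58
eef_pos: [0.4652, 0.0295, 0.0378]
tcp_rot: [[-0.12, 0.005, 0.993], [-0.993, -0.0, -0.12], [-0.0, -1.0, 0.005]]
wrist_force: [-3.7, 3.0, 43.0]
width: 0.0234
```

```bash
python3 arc.py
```

```text
25.5833 [0.46524435 0.02945248 0.03779073] 0.023362253794150294 [-3.70300279  2.95920835 43.00575883]
r 0.19562732455970444 phi -0.005160351253831562
0.01 [-0. -3.  0.]
-0.02 [0. 3. 0.]
```

>>> apply_moves(
  deltas="0 -2 0 0 0 0 -0.9;0 -2 0 0 0 0 0.5;0 -2 0 0 0 0 0.5;0 -2 0 0 0 0 0.5;0 -2 0 0 0 0 0.5",
)

```text
time_s: 26.0
eef_pos: [0.4631, 0.0294, 0.0376]
tcp_rot: [[-0.12, -0.0, 0.993], [-0.993, -0.0, -0.12], [0.0, -1.0, -0.0]]
wrist_force: [-0.2, 0.2, -0.4]
width: 0.0641
```

>>> apply_moves(
  deltas="0 0 0 0 0 0 0.7;0 -20 0 0 0 0 0.7;0 -50 -5 0 0 0 0.7;0 -90 -30 0 0 0 0.7;0 -130 -60 0 0 0 0.7",
)

```text
time_s: 26.42
eef_pos: [0.4116, 0.0356, 0.1575]
tcp_rot: [[-0.12, -0.0, 0.993], [-0.993, -0.0, -0.12], [0.0, -1.0, -0.0]]
wrist_force: [-0.7, -0.3, 0.0]
width: 0.0726
```

```bash
python3 - <<'E'
from cell import env,snapshot
from h import *
A=np.mean([snapshot("scene")["img"] for _ in range(2)],0).astype(np.uint8); B=snapshot("top")["img"]
s=load("scene")
P=[]
for th in(0.0,.06):
    top,tab,_=lid_pts(.5775,.015,-.12,th); P+=[top]
c=A[185:280,185:330]
cv2.imwrite("pics/e1.png",cv2.resize(c,None,fx=5.5,fy=5.5,interpolation=cv2.INTER_CUBIC))
cv2.imwrite("pics/e1b.png",draw(c,s,P,5.5,np.array([185,185])))
cv2.imwrite("pics/e2.png",A)
# difference with pre-move picture
D=np.load("sc1.npy").astype(np.uint8)[185:280,185:330]
cv2.imwrite("pics/e3.png",cv2.resize(np.vstack([c,D])[:, :],None,fx=3.1,fy=3.1))
E
```

```text
(no output)
```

View pics/e1b.png

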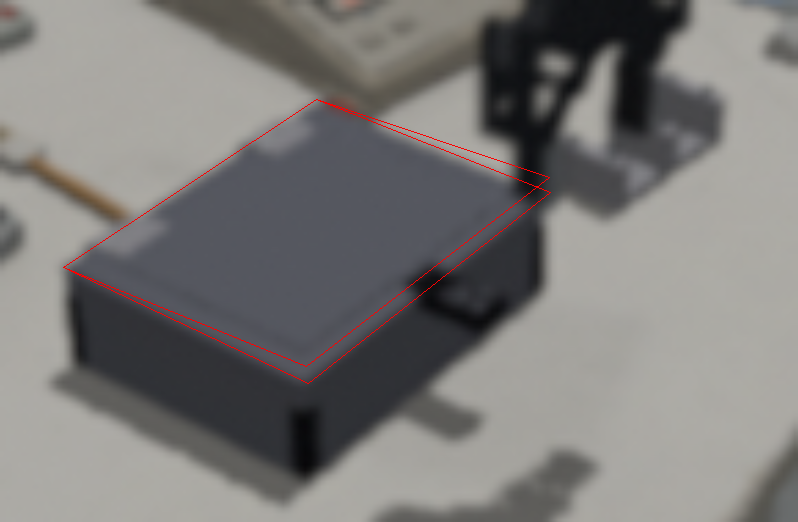

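View pics/e3.png

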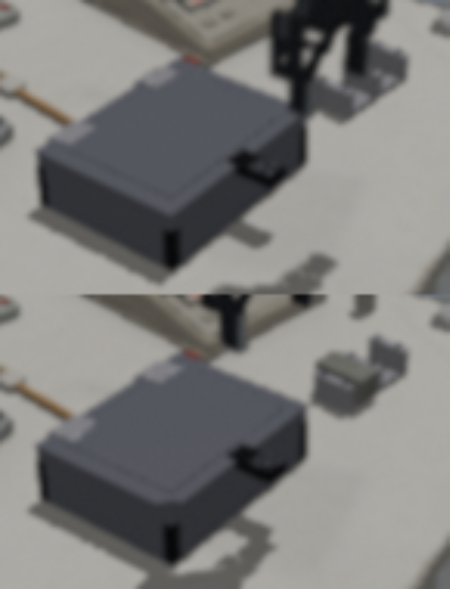

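View pics/e2.png

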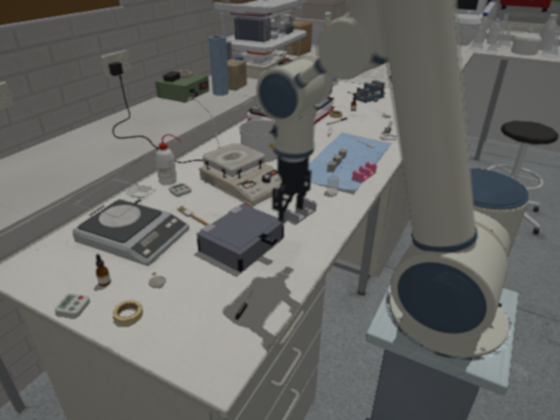

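>>> apply_moves(
  deltas="0 0 0 0 0 0 0.7;0 0 0 0 0 0 0.7;0 0 0 0 0 0 0.7;0 0 0 0 0 0 0.7",
)

```text
time_s: 26.9
eef_pos: [0.4117, 0.0356, 0.1556]
tcp_rot: [[-0.12, -0.002, 0.993], [-0.993, 0.0, -0.12], [0.0, -1.0, -0.002]]
wrist_force: [-0.1, -0.1, -0.0]
width: 0.0725
```

```bash
python3 - <<'E'
from cell import env
o=env.get_obs(); print(o["time_s"],o["qvel"].round(3),o["wrist_force"].round(2)); print(env.sign_off())
E
```

```text
26.9 [ 0.001 -0.005 -0.001  0.001  0.002  0.   ] [-0.15 -0.14 -0.04]
the job is handed in; nothing more can be done
None
```

The whole job is done and I handed it in at 26.9 s; the sign-off gives no verdict.

- **Lid opened:** I raised it to about 1.35 rad and let go. It measured the same angle when I took hold of it again to shut it.
- **Prism:** I took it out of the mould by its ends and set it flat on the bench in front of the mould. I then took it by its long sides and lowered it between the rails; contact came at floor height. The scene camera picture showed it in the left bay.
- **Cube:** I put it in the right bay, and the picture showed both parts in place before I closed the lid.
- **Lid shut:** I led it all the way down at under 1 rad/s until it pressed on the rim, then let go. The last picture matches the shut lid at the start. In it the arm is clear, and the wrist force read zero.

**What disagreed or was left unchecked:**
- The scene camera put things several millimetres (4–8) from where the top camera did. The prism's known position in the grip favoured the top camera, so I used that.
- While the lid was being seated, the wrist force at the tab reached about 57 N. That is under the 120 N wrist limit, and only the fingers were in contact.
- I checked the bystanders only by eye in the last scene picture. None looked moved, but the arm hid part of the view (the bung and vial could not be seen).

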